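# Squeeze-and-turn cap off the cleaning-tablet jar

## Robot

A 6-joint arm with a two-finger parallel gripper is mounted at the origin on the work surface. World frame = base frame: x ahead of the robot, y to its left, z up, the work surface at z = 0. Lengths are in mm, angles in rad, forces in N, time in s.
With the tool pointing down it reaches from about 275 to 825 mm from the base axis. Payload 4.9 kg.
Tool frame: the origin (TCP) lies between the finger pads; the fingertips stand 22 mm ahead of it and the grasp point (between the pads) lies 3 mm ahead of it; z points along the fingers, y is the direction in which the jaws open and shut (so a half turn about z gives the same grasp; the last joint's range is limited). The gripper opens to 85 mm and grips with 20 to 120 N. Pads are 22 mm wide; open, the fingers measure 114 mm over their backs; the gripper's body (76 mm by 85 mm) begins 54 mm behind the grasp point. The pads swing forward as they close: fully open they stand 13 mm farther back than shut.
Start: joints at [0.97, 0.326, -0.193, 1.052, 0, 1.437], TCP at [247.515, 491.177, 218.381] pointing down, gripper open.
Joint ranges: [-2.65, 2.65], [-0.97, 1.79], [-1.3, 1.35], [-1.93, 2.1], [-1.47, 1.37], [-3.14, 3.14]. Speed limits (rad/s): [2.57, 2.57, 3.14, 3.14, 3.14, 3.14].

## Interface

Orientations are given as a unit quaternion [w, x, y, z].
In Python, from bench import status, camera, camera_model, workorder, masks_of gives the robot as it stands.
- The arm moves only by the tool send_rows, never from a script. Its argument "motion" is a list that holds one entry, the list of rows, each a list of 7 numbers: the turn, a rotation vector about the tool's x, y, z in degrees, then the shift along the tool's x, y, z in m, then the closure, from 0 (fully open) to 1 (shut). A call has 1 to 12 rows; each row shifts and turns the pose as measured when the row begins, along the tool's axes as they then stand; what a row does not reach is not made up. A row lasts 1/10 s, in which the tool goes at most 50 mm and 8.59 degrees, less where a joint would pass 70% of its speed; a pose out of reach is approached as far as the arm can. A call with a gripper value outside its range is refused whole. The fingers move at their own pace and stop on an object; the grip force is fixed at half the most. Time passes only in rows, so rows that do not move let the fingers close. It gives the time, the measured TCP pose, the force and the opening at its end, in the units of the state.
- status.sense(): the state, without advancing time (a new reading comes with each control period).
- camera(name): name is "side" or "top" or "wrist"; returns the picture (400x640x3 uint8, red, green, blue); there is no depth.
- camera_model(name): a dict with "camera_matrix" (3x3 intrinsics, pixels), "pose" (4x4, takes a point from camera to world coordinates); the wrist camera has in their place "mount" (4x4, takes a point from camera to tool coordinates, whose origin is the TCP and whose axes are the flange's). Camera axes: x right, y down, z forward; pixel columns grow to the right and rows downward; lengths in mm; the calibration is good to about 2 mm. A picture is of the moment at which its call begins: read the wrist's pose just before it. camera_model takes no time and is no camera call.
- workorder.close_job(): hands the job in, once; it reports no verdict.
Trained networks look in the newest picture that a camera, given by its name, has taken for a name from the list of things; names that differ only in an ending like _2 or _b are one class to them, and where a whole thing is asked for, a point or a joint stands for the part that bears it (a point fixed in the world has none). Each returns a list of dicts, best first, with "conf" (0 to 1); they miss things now and then, are a little off and sometimes report something else, mostly with a low value. They report only what shows in the picture. A call takes as long as a camera call. They do not tell look-alikes from the thing itself.
- masks_of(camera, target): "mask" (400x640 bool, what is visible of it) and "extent" ([left, top, right, bottom] in pixels, round what is visible of it).
The state is a dict: "t": time; "q": joint angles; "qd": joint speeds; "joint_torque": joint torques, N m; "tcp_pos": TCP position; "orientation": TCP orientation; "wrist_force": force on the tool from outside, world axes, zero at the start; "moment": the same for the moment, N m; "width": opening from 0.0 (shut) to 1.0 (fully open).
Only numpy, scipy, OpenCV 4.12 (cv2) and the standard library are available. Lean on these libraries where they do the work, as an engineer would, in place of code of your own. Each camera call takes 0.05 s, during which the arm holds its last target.

## Task

Take the safety cap off the blue cleaning-tablet jar in its holder: squeeze the two red side tabs in, and keep them in while you turn the cap anticlockwise until it comes free, feeling for it and never forcing or wrenching the cap or the jar. Lift the cap straight off and set it down gently, right way up, flat in the round green dish, let go of it, and leave everything else where it stands.

Things in the scene. Friction and masses are not known exactly. Their poses are not given: they have to be found in the camera images.
- jar: Blue plastic jar, 88 mm across, paper label with a yellow band, fixed upright in a dark steel holder plate 120 x 120 x 6 mm bolted to the table: it cannot move. Origin: centre of the plate's underside, on the jar's axis, at table height; z up. Its shoulder is 112 mm above the origin and carries a collar and the neck.
- collar_top (a point): Centre of the top of the blue collar round the cap's foot, 123 mm above the jar's origin: a ring 11 mm high, inside radius 28 mm, outside 33 mm, with a 14 mm wide notch at the jar's +y and at its -y. Keep fingertips above it: those that grip the tabs have no room lower down.
- mouth (a point): Centre of the neck's rim, under the cap, 149 mm above the jar's origin; neck 34 mm across. Lugs on it hold the cap down: it lifts straight off only once turned anticlockwise (from above) 18 to 62 degrees from closed, differing from jar to jar. About 6 degrees after that it meets a sprung stop (0.2 N m, rising to 0.45 over 6 degrees), then a hard one. Up to the hard stop it still lifts off.
- cap: White plastic safety cap on the neck, 50 mm across, 40 mm high, 70 to 110 g. Origin: centre of its underside, z up; closed, 113 mm above the jar's origin. Red tabs at +y and -y of its frame, which is also within 3 degrees of the jar's when closed. With both tabs in it turns easily (under 0.1 N m) up to the stop; lifting too early only strains the lugs. It can shift 1 mm sideways on the neck. More than 40 N between cap and jar (press, pull, twist) breaks it.
- face_a (a point): Centre of the outer face of the red tab at the cap's +y: flat, 22 mm wide, spanning 14 to 38 mm above the cap's underside, 32 mm from its axis. It slides straight in by up to 6 mm on a spring, 3 N to start, 8 N fully in. Below it a 10 mm wide foot sits in the collar's notch and locks the cap; both tabs must be in by 5 mm for the feet to pass inside the collar.
- face_b (a point): The same for the red tab at the cap's -y. The two faces are 64 mm apart when free and 52 mm when both are fully in. Squeezing off-centre pushes the neck sideways and may leave one foot locked.
- dish: Loose round shallow green plastic dish, 132 mm across the rim, 14 mm high, floor 3 mm thick and 108 mm across inside, 250 g. Origin: centre of its underside, z up.
- sparejar: Bystander: loose blue jar with a plain white screw cap and no tabs, 80 mm across, 135 mm high, full. Origin: centre of its underside.
- cup: Bystander: clear plastic cup, 76 mm across, 100 mm high. Origin: centre of its underside.
- bowl: Bystander: steel bowl, 150 mm across, 60 mm high. Origin: centre of its underside.
- spoon: Bystander: spoon with a wooden handle, 220 mm long, lying flat along its x axis. Origin: centre of its underside.
- tub: Bystander: open orange plastic tub, 130 x 100 x 60 mm. Origin: centre of its underside.
- timer: Bystander: small white kitchen timer, 35 x 60 x 45 mm. Origin: centre of its underside.
There are look-alikes about, which are no part of the job. What is shaped like the cap but black, brown or orange is not meant.

How it is judged:
By the outcome, as a careful person would: the job done as asked, in the order asked, and still so for the second after the job is handed in, with the robot touching nothing.
It also fails if it takes over 61 s, if anything falls off the work surface, if the arm or the gripper's body presses on something with over 40 N, if the wrist force passes 120 N, or if a joint passes its speed limit or range.

## Working session

There is one attempt and no reset: what is moved stays moved. The work goes in short steps, Python scripts to look and compute and a tool call to move; the robot and the scene stay as the last step left them, time stands still between calls to the robot, and variables do not carry over. Pictures are saved under pics/ and viewed, and the job is handed in when it is done.

Besides the shell and the picture viewer there is one more tool, called after "Request:" as name([rows], argument=value, ...), one row to a line, values as JSON. send_rows: Moves the arm, as the interface text tells. Its arguments: {"type":"object","properties":{"motion":{"type":"array"}},"required":["motion"]}

```bash
ls; mkdir -p pics; python3 - <<'E'
from bench import status,camera,camera_model,masks_of
import cv2,numpy as np
for n in("top","side","wrist"):
    im=camera(n); cv2.imwrite(f"pics/{n}0.png",im[:,:,::-1])
    m=camera_model(n); print(n,m)
print(status.sense())
E
```

```text
pics
top {'camera_matrix': array([[386.25446302,   0.        , 323.54088525],
       [  0.        , 386.25446302, 203.6083892 ],
       [  0.        ,   0.        ,   1.        ]]), 'pose': array([[-1.37064702e-02, -9.96849872e-01,  7.81182773e-02,
         4.38457162e+02],
       [-9.99486567e-01,  1.59216470e-02,  2.78047464e-02,
        -3.76892523e+01],
       [-2.89609295e-02, -7.76970638e-02, -9.96556286e-01,
         1.35867932e+03],
       [ 0.00000000e+00,  0.00000000e+00,  0.00000000e+00,
         1.00000000e+00]])}
side {'camera_matrix': array([[401.26181698,   0.        , 320.84191298],
       [  0.        , 401.26181698, 196.26711781],
       [  0.        ,   0.        ,   1.        ]]), 'pose': array([[ 9.91100761e-01, -9.90451377e-02,  8.89344789e-02,
         4.45824424e+02],
       [-1.33096473e-01, -7.26569966e-01,  6.74078195e-01,
        -7.32903305e+02],
       [-2.14704636e-03, -6.79916278e-01, -7.33286605e-01,
         8.85641655e+02],
       [ 0.00000000e+00,  0.00000000e+00,  0.00000000e+00,
         1.00000000e+00]])}
wrist {'camera_matrix': array([[303.3674
[... 462 characters left out ...]
         1.00000000e+00]])}
{'t': 0.15, 'q': array([ 9.69804450e-01,  3.26759076e-01, -1.93372331e-01,  1.05200796e+00,
        6.75608853e-06,  1.43659947e+00]), 'qd': array([-0.0016048 , -0.00187066,  0.00371508, -0.00032376, -0.00078432,
       -0.00085745]), 'joint_torque': array([ 9.14267493e-04, -4.43703854e+01,  2.62665224e+01,  1.04710506e-02,
       -1.49673137e-04, -4.98394286e-06]), 'tcp_pos': array([247.23198899, 490.77305918, 217.78277021]), 'orientation': array([-2.44477107e-04,  2.31284193e-01,  9.72886001e-01, -6.25443675e-04]), 'wrist_force': array([-0.40106805, -0.89695349, -0.01238774]), 'moment': array([ 0.01190353, -0.03363227, -0.05092067]), 'width': 0.9997467730086287}
```

View pics/top0.png

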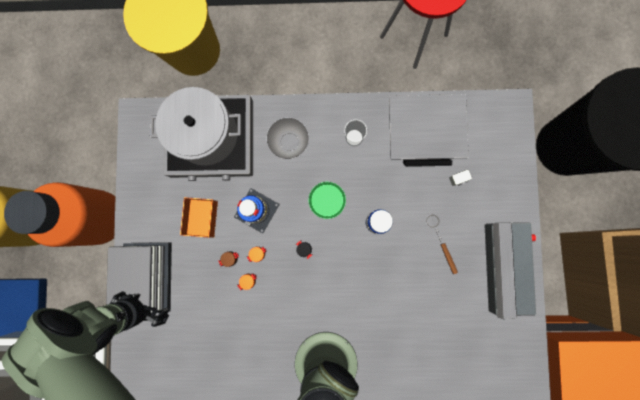

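View pics/side0.png

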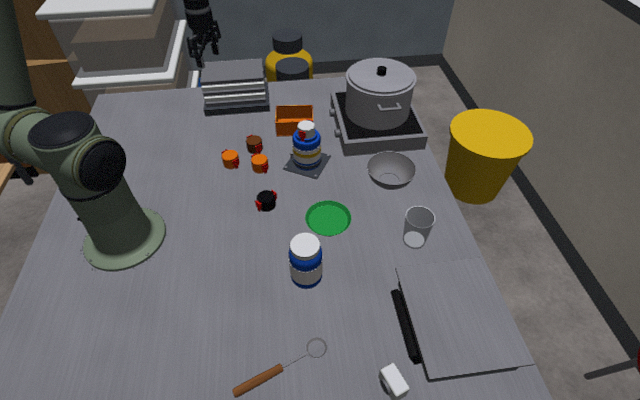

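View pics/wrist0.png

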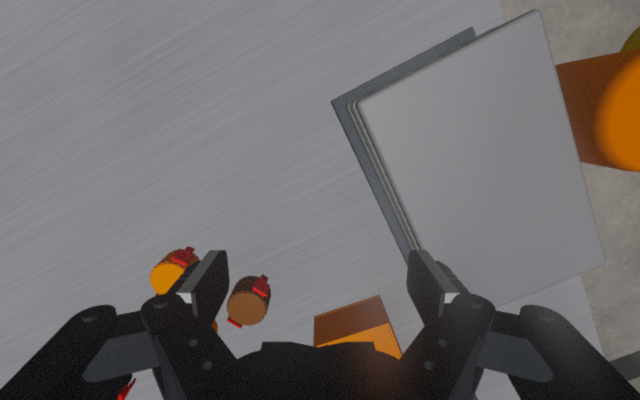

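In the top view, the white cap with red tabs on the blue jar in the dark plate is at about (250,208), and the green dish is at (327,200). These could be mistaken for the cap:
- the black cap at (304,249)
- the orange caps at (256,254) and (247,282)
- the brown cap at (228,259)
- the spare jar's white cap at (380,221), which has no tabs and no plate

By the description I choose (250,208).

```bash
cat > h.py <<'E'
import numpy as np,cv2
from bench import status,camera,camera_model,masks_of
from scipy.spatial.transform import Rotation as R
def tool_T(s):
    T=np.eye(4);q=s["orientation"];T[:3,:3]=R.from_quat(q[[1,2,3,0]]).as_matrix();T[:3,3]=s["tcp_pos"];return T
def model(n,s=None):
    m=camera_model(n)
    return m["camera_matrix"],(m["pose"] if "pose" in m else tool_T(s)@m["mount"])
def ray(K,P,uv):
    d=P[:3,:3]@np.linalg.inv(K)@np.array([uv[0],uv[1],1.]);return P[:3,3],d/np.linalg.norm(d)
def onz(K,P,uv,z):
    o,d=ray(K,P,uv);return o+d*(z-o[2])/d[2]
def proj(K,P,X):
    X=np.atleast_2d(X);c=(X-P[:3,3])@P[:3,:3];u=c@K.T;return u[:,:2]/u[:,2:]
E
python3 - <<'E'
from h import *
for n in("top","side"):
    im=camera(n);K,P=model(n)
    for t,z in(("cap",153),("dish",14),("jar",3),("face_a",140)):
        for r in masks_of(n,t)[:6]:
            ys,xs=np.nonzero(r["mask"]);c=(xs.mean(),ys.mean())
            print(n,t,round(r["conf"],2),np.round(r["extent"]),np.round(c,1),np.round(onz(K,P,c,z)))
    a=im[150:270,190:320] if n=="top" else im[100:220,260:370]
    cv2.imwrite(f"pics/{n}crop.png",cv2.resize(a,None,fx=5,fy=5,interpolation=cv2.INTER_CUBIC)[:600,:800,::-1])
E
```

```text
top cap 0.74 [299. 242. 312. 259.] [304.1 248.8] [393.  58. 153.]
top cap 0.7 [237. 272. 257. 290.] [247.  281.4] [295. 237. 153.]
top cap 0.67 [220. 250. 239. 261.] [228.7 258.4] [366. 294. 153.]
top cap 0.62 [249. 245. 265. 262.] [256.2 253.8] [380. 208. 153.]
top cap 0.54 [238. 198. 258. 216.] [248.4 207.5] [524. 233. 153.]
top dish 0.58 [311. 180. 347. 217.] [327.1 199.7] [557. -13.  14.]
top jar 0.83 [237. 188. 278. 233.] [258.8 211. ] [522. 229.   3.]
side cap 0.73 [258. 189. 279. 214.] [265.8 200.6] [398. -56. 153.]
side cap 0.72 [244. 136. 262. 158.] [253.7 144.4] [373. 165. 153.]
side cap 0.64 [221. 147. 241. 168.] [229.8 158.6] [307. 113. 153.]
side cap 0.64 [288. 234. 323. 286.] [305.  260.3] [ 475. -242.  153.]
side cap 0.6 [295. 120. 314. 140.] [305.1 129.4] [525. 213. 153.]
side cap 0.53 [252. 153. 268. 173.] [259.2 163. ] [386.  84. 153.]
side dish 0.65 [304. 201. 351. 236.] [327.5 217.6] [559. -16.  14.]
side face_a 0.6 [366. 151. 416. 189.] [390.6 169.6] [736.  24. 140.]
side face_a 0.53 [264. 165. 270. 173.] [264.5 168. ] [399.  77. 140.]
```

View pics/topcrop.png

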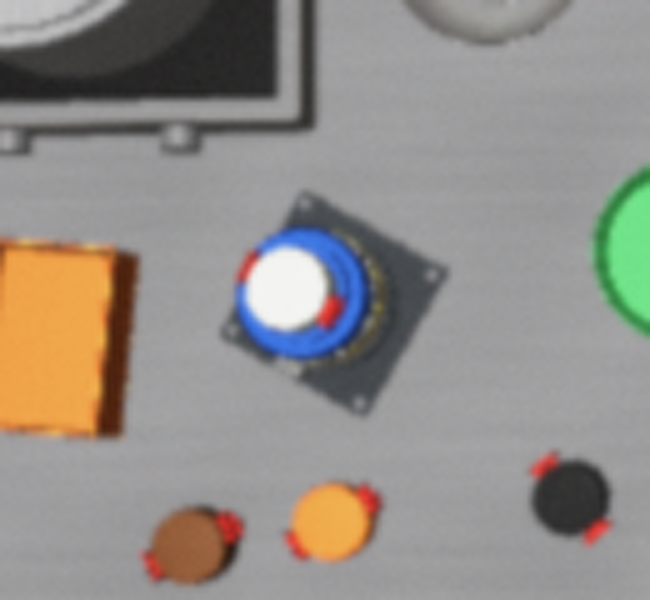

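View pics/sidecrop.png

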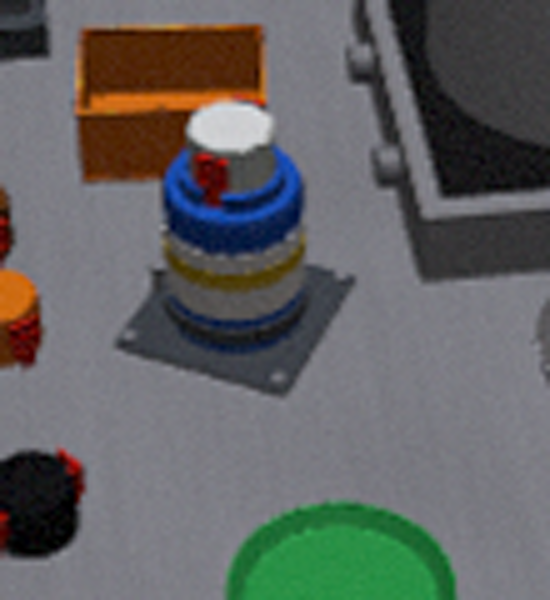

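```bash
python3 - <<'E'
from h import *
K,P=model("top")
c=[(251,188.4),(279.4,204),(262.6,233),(234.4,216.6)]
w=np.array([onz(K,P,p,6) for p in c]);print(w.round(),w.mean(0))
for i in range(4):
    d=w[(i+1)%4]-w[i];print(np.linalg.norm(d[:2]),np.degrees(np.arctan2(d[1],d[0])))
t=[onz(K,P,p,140) for p in((239.4,203.2),(256,212.4))];d=t[1]-t[0];print(t,np.degrees(np.arctan2(d[1],d[0])),np.mean(t,0))
s=status.sense();T=tool_T(s)
print(s["t"],T.round(3)); print("tool delta to (523,231,z)",T[:3,:3].T@(np.array([523,231,215])-T[:3,3]))
E
```

```text
[[603. 256.   6.]
 [546. 156.   6.]
 [444. 215.   6.]
 [504. 315.   6.]] [524.06307718 235.7373735    6.        ]
115.79841072065254 -119.52669601748075
117.4218069262268 149.46282158347938
116.0750375259685 59.40251524079168
115.25786600015545 -30.683612539618142
[array([539.5759373 , 264.48540094, 140.        ]), array([509.40607614, 211.30574156, 140.        ])] -119.56709007260228 [524.49100672 237.89557125 140.        ]
0.65 [[-8.93000e-01  4.50000e-01  0.00000e+00  2.47533e+02]
 [ 4.50000e-01  8.93000e-01  0.00000e+00  4.91179e+02]
 [-0.00000e+00  0.00000e+00 -1.00000e+00  2.18421e+02]
 [ 0.00000e+00  0.00000e+00  0.00000e+00  1.00000e+00]]
tool delta to (523,231,z) [-363.09167139 -108.34879593    3.41926963]
```

Request:
send_rows([
  [[0, 0, 0.3, -0.03, -0.009, -0.002, 0], [0, 0, 0.3, -0.036, -0.0104, -0.002, 0], [0, 0, 0.3, -0.036, -0.0104, -0.002, 0], [0, 0, 0.3, -0.036, -0.0104, -0.002, 0], [0, 0, 0.3, -0.036, -0.0104, -0.002, 0], [0, 0, 0.3, -0.036, -0.0104, -0.002, 0], [0, 0, 0.3, -0.036, -0.0104, -0.002, 0], [0, 0, 0.3, -0.036, -0.0104, -0.002, 0], [0, 0, 0.3, -0.03, -0.0104, -0.002, 0], [0, 0, 0.3, -0.02, -0.005, 0, 0], [0, 0, 0, 0, 0, 0, 0], [0, 0, 0, 0, 0, 0, 0]],
])

```text
t: 1.85
tcp_pos: [505.2, 241.3, 237.4]
orientation: [0.001, 0.256, 0.967, 0.002]
wrist_force: [-0.3, 0.8, -0.7]
width: 0.998
```

```bash
python3 - <<'E'
from h import *
s=status.sense();im=camera("wrist");cv2.imwrite("pics/w1.png",im[:,:,::-1])
T=tool_T(s);K,P=model("wrist",s);print(s["t"],T.round(3),s["wrist_force"],s["q"])
for X in([524,235,153],[524+16,235+27.8,151],[524-16,235-27.8,151]):print(proj(K,P,X))
for t in("cap","face_a"):
    for r in masks_of("wrist",t):
        ys,xs=np.nonzero(r["mask"]);print(t,r["conf"],np.round(r["extent"]),xs.mean(),ys.mean(),onz(K,P,(xs.mean(),ys.mean()),153 if t=="cap" else 139))
print("delta",T[:3,:3].T@(np.array([524,235,215])-T[:3,3]))
E
```

```text
1.85 [[-8.69000e-01  4.95000e-01  3.00000e-03  5.05208e+02]
 [ 4.95000e-01  8.69000e-01  2.00000e-03  2.41300e+02]
 [-1.00000e-03  4.00000e-03 -1.00000e+00  2.37395e+02]
 [ 0.00000e+00  0.00000e+00  0.00000e+00  1.00000e+00]] [-0.27360788  0.80693471 -0.6546453 ] [ 0.31292069  0.33000947 -0.13760034  1.0996845   0.00145224  0.83115333]
[[323.23890056 222.60015743]]
[[360.82721382 221.88215996]]
[[285.50300651 221.63684578]]
cap 0.92 [211.   0. 256.  15.] 232.75878220140515 4.985948477751757 [352.48886794 259.42270083 153.        ]
cap 0.91 [111. 136. 180. 184.] 146.68258792878854 157.8493269648285 [406.92880172 140.36236308 153.        ]
cap 0.85 [227.  40. 278. 109.] 253.03528911564626 74.78018707482993 [397.19518435 247.01624192 153.        ]
cap 0.81 [300.   0. 350.  50.] 320.98186397984887 20.64382871536524 [391.09113898 307.87781124 153.        ]
cap 0.6 [289. 186. 367. 253.] 326.09828349944627 218.85409745293467 [522.25861706 238.74107056 153.        ]
cap 0.57 [  2. 272.  85. 376.] 35.2294236788805 314.5341557724176 [470.90372033 -41.48934309 153.        ]
face_a 0.77 [351. 20
[... 187 characters left out ...]
9 139.        ]
face_a 0.65 [234.  93. 253. 102.] 243.125 100.05 [406.41761557 228.27359922 139.        ]
face_a 0.64 [160. 159. 183. 179.] 170.6771653543307 167.5 [421.4166935  144.90856371 139.        ]
face_a 0.57 [300.  30. 315.  49.] 307.13397129186603 39.066985645933016 [393.75205658 294.59239561 139.        ]
face_a 0.5 [276. 137. 372. 238.] 321.73541383989146 170.41027815468115 [486.89721222 254.7348636  139.        ]
face_a 0.46 [211.   0. 235.  16.] 223.75688073394497 5.9036697247706424 [344.53602623 252.41333065 139.        ]
face_a 0.45 [253.  42. 276.  59.] 264.5568181818182 50.61363636363637 [384.57698388 262.36849754 139.        ]
delta [-19.416729     3.75596725  22.43309278]
```

View pics/w1.png

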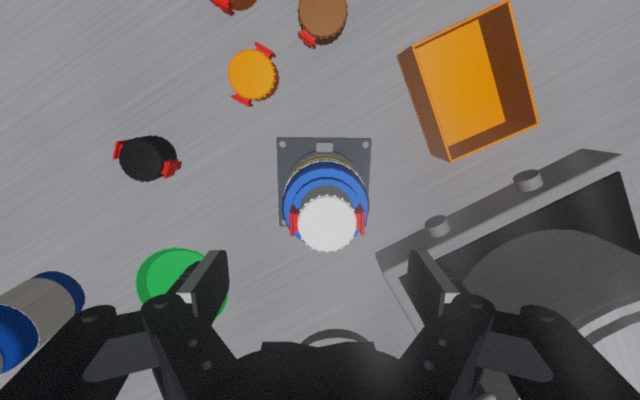

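The wrist view shows the white cap at about (327,222), with red tabs at left (293,220) and right (361,220). It sits on the blue jar in the dark plate, so the choice holds. Next I measure it in a close crop.

```bash
python3 - <<'E'
from h import *
im=cv2.imread("pics/w1.png")
cv2.imwrite("pics/w1c.png",cv2.resize(im[130:260,265:385],None,fx=4.5,fy=4.5,interpolation=cv2.INTER_CUBIC))
s=status.sense();K,P=model("wrist",s);T=tool_T(s)
hsv=cv2.cvtColor(im,cv2.COLOR_BGR2HSV)
w=((hsv[...,1]<40)&(hsv[...,2]>185)).astype(np.uint8);w[:190]=0;w[265:]=0;w[:,:290]=0;w[:,370:]=0
cs=max(cv2.findContours(w,0,1)[0],key=cv2.contourArea);e=cv2.fitEllipse(cs);print(e,onz(K,P,e[0],153))
red=((im[...,2]>120)&(im[...,1]<70)&(im[...,0]<70)).astype(np.uint8);red[:195]=0;red[250:]=0;red[:,:280]=0;red[:,375:]=0
n,l,st,c=cv2.connectedComponentsWithStats(red)
for i in range(1,n):
    if st[i,4]>20: print(st[i],c[i],onz(K,P,c[i],142))
# plate corners in this view
E
```

```text
((326.703369140625, 223.76589965820312), (53.69878005981445, 57.73959732055664), 88.19750213623047) [525.70294795 237.92775519 153.        ]
[290 212   8  23 126] [292.85714286 222.13492063] [513.48063411 210.92228202 142.        ]
```

View pics/w1c.png

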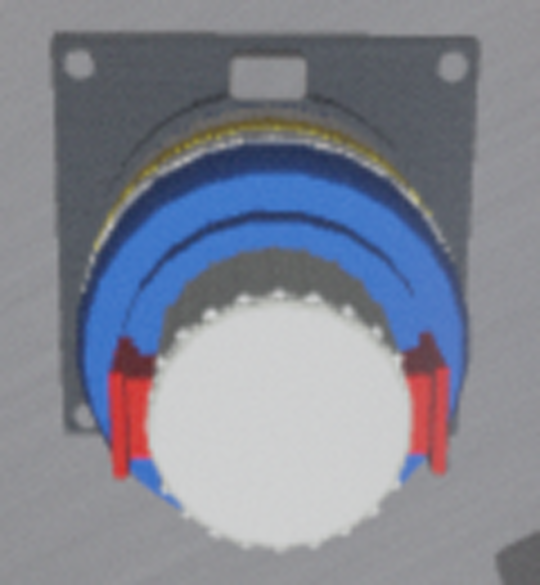

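```bash
python3 - <<'E'
from h import *
s=status.sense();T=tool_T(s)
print("delta mm",T[:3,:3].T@(np.array([525.2,237.5,148])-T[:3,3]), "tilt rotvec deg",np.degrees(R.from_matrix(T[:3,:3].T@np.array([[-.866,.5,0],[.5,.866,0],[0,0,-1.]])).as_rotvec()))
E
```

```text
delta mm [-20.17550014   5.83781661  89.49273533] tilt rotvec deg [0.1986527  0.07980187 0.43017538]
```

Request:
send_rows([
  [[0.2, 0.1, 0.2, -0.01, 0.003, 0, 0], [0, 0, 0.2, -0.008, 0.002, 0, 0], [0, 0, 0, -0.003, 0.001, 0, 0], [0, 0, 0, 0, 0, 0, 0]],
])

```text
t: 2.4
tcp_pos: [526.2, 239.0, 237.7]
orientation: [-0.0, 0.257, 0.966, 0.0]
wrist_force: [0.5, 0.6, 0.1]
width: 1.0
```

```bash
cat > d.py <<'E'
from h import *
import sys
s=status.sense();T=tool_T(s)
G=np.array([float(a) for a in sys.argv[1:4]])
yaw=np.degrees(np.arctan2(T[1,1],T[0,1]))
tilt=np.degrees(R.from_matrix(T[:3,:3].T@np.array([[-np.sin(np.radians(yaw)),np.cos(np.radians(yaw)),0],[0,0,0],[0,0,0]]).T if 0 else np.eye(3)).as_rotvec())
print("t",s["t"],"pos",s["tcp_pos"].round(2),"yaw_y",yaw.round(2),"z",T[:3,2].round(4),"F",s["wrist_force"].round(2),"Ftool",(T[:3,:3].T@s["wrist_force"]).round(2),"M",s["moment"].round(3),"w",round(s["width"],4),round(s["width"]*85,1))
print("delta",(T[:3,:3].T@(G-T[:3,3])).round(2),"q",s["q"].round(2))
E
python3 d.py 525.2 237.5 148
```

```text
t 2.4 pos [526.25 238.97 237.72] yaw_y 60.25 z [-2.e-04  3.e-04 -1.e+00] F [0.46 0.57 0.11] Ftool [-0.12  0.73 -0.11] M [-0.024 -0.021  0.008] w 0.9996 85.0
delta [ 0.15 -1.81 89.72] q [ 0.3   0.37 -0.08  1.12  0.    0.82]
```

Request:
send_rows([
  [[0, 0, 0.2, 0, -0.001, 0.015, 0], [0, 0, 0, 0, -0.0008, 0.02, 0], [0, 0, 0, 0, 0, 0.015, 0], [0, 0, 0, 0, 0, 0.008, 0], [0, 0, 0, 0, 0, 0.004, 0], [0, 0, 0, 0, 0, 0, 0]],
])

```text
t: 3.0
tcp_pos: [526.0, 238.1, 174.4]
orientation: [0.0, 0.258, 0.966, 0.001]
wrist_force: [0.3, 0.0, 0.5]
width: 1.002
```

```bash
python3 d.py 525.2 237.5 148; python3 - <<'E'
from h import *
im=camera("wrist");cv2.imwrite("pics/w2.png",im[:,:,::-1])
E
```

```text
t 3.0 pos [526.01 238.11 174.38] yaw_y 60.08 z [ 0.001   0.0011 -1.    ] F [0.3  0.01 0.51] Ftool [-0.26  0.16 -0.51] M [ 0.059 -0.027 -0.014] w 1.0025 85.2
delta [ 0.41 -0.97 26.37] q [ 0.3   0.41 -0.19  0.97  0.    0.82]
```

View pics/w2.png

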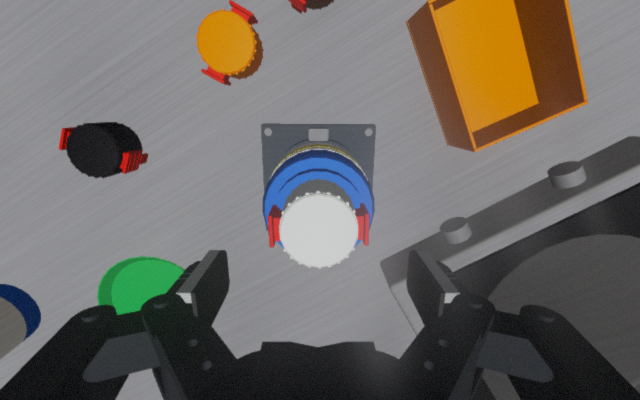

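```bash
python3 - <<'E'
from h import *
im=cv2.imread("pics/w2.png")
s=status.sense();K,P=model("wrist",s);T=tool_T(s)
hsv=cv2.cvtColor(im,cv2.COLOR_BGR2HSV)
w=((hsv[...,1]<40)&(hsv[...,2]>185)).astype(np.uint8);w[:185]=0;w[275:]=0;w[:,:270]=0;w[:,370:]=0
cs=max(cv2.findContours(w,0,1)[0],key=cv2.contourArea);e=cv2.fitEllipse(cs);X=onz(K,P,e[0],153);print(e,X,T[:3,:3].T@(X-T[:3,3]))
red=((hsv[...,1]>150)&(im[...,2]>90)&((hsv[...,0]<6)|(hsv[...,0]>174)))
red[:200]=0;red[250:]=0;red[:,:255]=0;red[:,385:]=0
xs=np.nonzero(red[228:240].any(0))[0];print(xs)
E
```

```text
((318.5328063964844, 230.3819580078125), (71.9373779296875, 78.08020782470703), 86.54165649414062) [526.57704608 237.27954072 153.        ] [-0.73787575 -0.68150869 21.79368818]
[269 270 271 272 273 274 275 276 277 278 359 360 361]
```

Request:
send_rows([
  [[0, 0, 0, 0, -0.0003, 0.01, 0], [0, 0, 0, 0, 0, 0.008, 0], [0, 0, 0, 0, 0, 0.005, 0], [0, 0, 0, 0, 0, 0.002, 0], [0, 0, 0, 0, 0, 0, 0.1], [0, 0, 0, 0, 0, 0, 0.15]],
])

```text
t: 3.65
tcp_pos: [527.2, 238.3, 149.2]
orientation: [0.002, 0.258, 0.966, 0.002]
wrist_force: [0.6, 0.1, 1.5]
width: 0.85
```

```bash
python3 d.py 526 238 148; python3 - <<'E'
from h import *
im=camera("wrist");cv2.imwrite("pics/w3.png",im[:,:,::-1])
im=camera("side");cv2.imwrite("pics/s3.png",cv2.resize(im[80:180,250:370],None,fx=6,fy=6,interpolation=cv2.INTER_CUBIC)[:,:,::-1])
E
```

```text
t 3.65 pos [527.25 238.33 149.21] yaw_y 60.08 z [ 0.0042  0.0021 -1.    ] F [0.62 0.07 1.5 ] Ftool [-0.5   0.37 -1.5 ] M [-0.011 -0.037  0.042] w 0.8498 72.2
delta [ 0.92 -0.91  1.21] q [ 0.3   0.43 -0.23  0.91  0.    0.82]
```

View pics/w3.png

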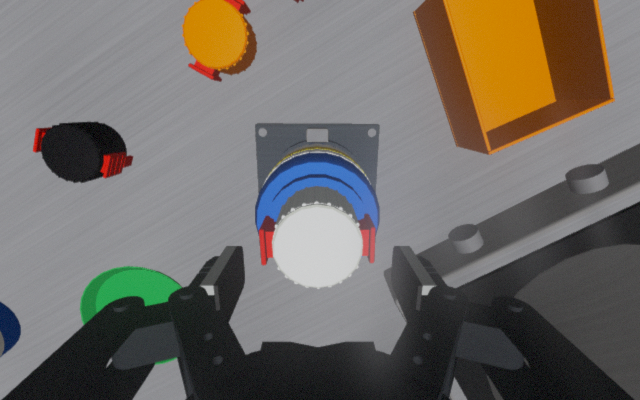

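View pics/s3.png

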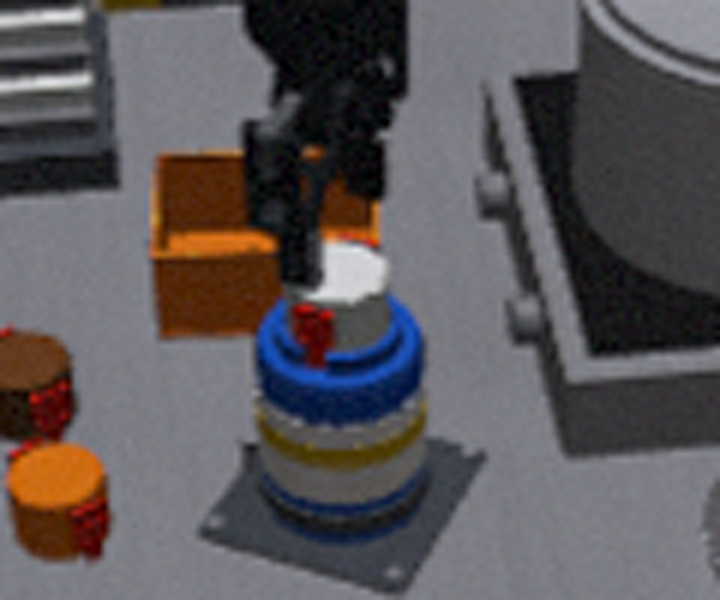

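```bash
python3 - <<'E'
from h import *
s=status.sense();K,P=model("wrist",s);T=tool_T(s);Ks,Ps=model("side")
for tx in(-11,0,11):
  for z in(-20,0,10,22):
    X=T[:3,:3]@np.array([tx,-36,z])+T[:3,3]
    print(tx,z,proj(K,P,X).round(0),((proj(Ks,Ps,X)-[250,80])*6).round(0))
for x,y,z in ((0,-32,14),(0,-32,38),(-11,-32,38),(11,-32,38),(-11,-32,14),(11,-32,14)):
    X=np.array([526.2,237.7,113+z])+T[:3,:3]@np.array([x,y,0])
    print("tab",x,z,proj(K,P,X).round(0),((proj(Ks,Ps,X)-[250,80])*6).round(0))
X=np.array([526.2,237.7,153]);print(proj(K,P,X),((proj(Ks,Ps,X)-[250,80])*6).round(0))
E
```

```text
-11 -20 [[249. 281.]] [[320. 285.]]
-11 0 [[257. 262.]] [[322. 318.]]
-11 10 [[260. 254.]] [[323. 334.]]
-11 22 [[263. 245.]] [[324. 353.]]
0 -20 [[248. 261.]] [[300. 280.]]
0 0 [[256. 244.]] [[301. 313.]]
0 10 [[259. 237.]] [[302. 329.]]
0 22 [[262. 229.]] [[303. 348.]]
11 -20 [[246. 241.]] [[279. 274.]]
11 0 [[254. 226.]] [[281. 307.]]
11 10 [[258. 219.]] [[282. 323.]]
11 22 [[262. 213.]] [[283. 343.]]
tab 0 14 [[267. 228.]] [[304. 345.]]
tab 0 38 [[260. 244.]] [[302. 306.]]
tab -11 38 [[261. 262.]] [[323. 311.]]
tab 11 38 [[259. 226.]] [[282. 301.]]
tab -11 14 [[268. 244.]] [[325. 350.]]
tab 11 14 [[266. 211.]] [[284. 340.]]
[[317.85347207 245.728133  ]] [[329. 266.]]
```

```bash
python3 - <<'E'
from h import *
K,M=camera_model("wrist")["camera_matrix"],camera_model("wrist")["mount"]
for y in(-42.5,-36):
  for z in(-40,-30,-20,-10,0):
    print(y,z,proj(K,M,np.array([[11,y,z],[-11,y,z],[11,-y,z],[-11,-y,z]])).round(0).tolist())
Ks,Ps=model("side");s=status.sense();T=tool_T(s)
for z in(-30,-20,-10,0,10):
    print(z,((proj(Ks,Ps,(T[:3,:3]@np.array([[0,-36,z],[0,36,z]]).T).T+T[:3,3])-[250,80])*6).round().tolist())
for n,y0,y1,x0,x1 in(("w2",230,330,170,290),("w3",230,330,170,290)):
    cv2.imwrite(f"pics/{n}c.png",cv2.resize(cv2.imread(f"pics/{n}.png")[y0:y1,x0:x1],None,fx=6,fy=6,interpolation=cv2.INTER_CUBIC))
E
```

```text
-42.5 -40 [[220.0, 260.0], [225.0, 305.0], [421.0, 260.0], [416.0, 305.0]]
-42.5 -30 [[227.0, 250.0], [231.0, 292.0], [414.0, 250.0], [410.0, 292.0]]
-42.5 -20 [[233.0, 241.0], [236.0, 281.0], [408.0, 241.0], [404.0, 281.0]]
-42.5 -10 [[238.0, 233.0], [241.0, 271.0], [402.0, 233.0], [399.0, 271.0]]
-42.5 0 [[243.0, 226.0], [245.0, 262.0], [397.0, 226.0], [394.0, 262.0]]
-36 -40 [[236.0, 260.0], [239.0, 305.0], [406.0, 260.0], [402.0, 305.0]]
-36 -30 [[241.0, 250.0], [245.0, 292.0], [400.0, 250.0], [396.0, 292.0]]
-36 -20 [[246.0, 241.0], [249.0, 281.0], [394.0, 241.0], [391.0, 281.0]]
-36 -10 [[251.0, 233.0], [253.0, 271.0], [390.0, 233.0], [387.0, 271.0]]
-36 0 [[254.0, 226.0], [257.0, 262.0], [385.0, 226.0], [383.0, 262.0]]
-30 [[299.0, 263.0], [358.0, 181.0]]
-20 [[300.0, 280.0], [359.0, 197.0]]
-10 [[301.0, 296.0], [359.0, 214.0]]
0 [[301.0, 313.0], [360.0, 230.0]]
10 [[302.0, 329.0], [360.0, 246.0]]
```

View pics/w3c.png

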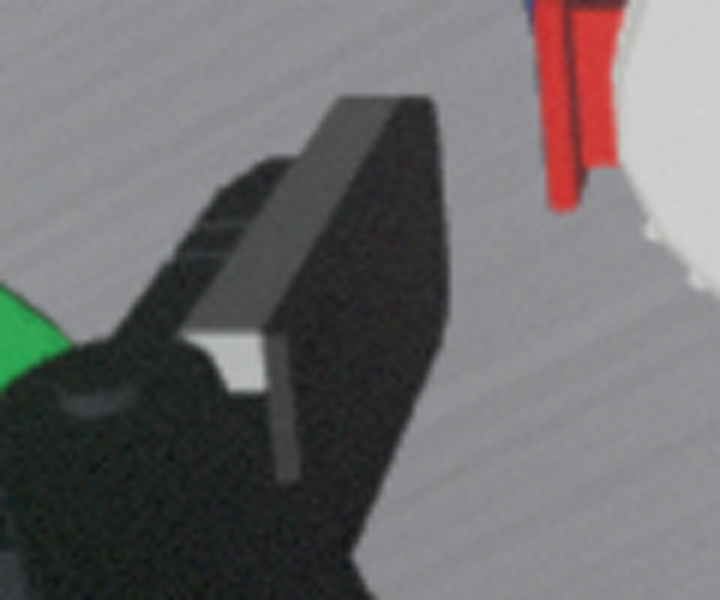

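The pictures disagree with the given finger length. In both the wrist view (tip edge at (243,247)–(245,282)) and the side view, the fingertips sit about 20 mm behind the reported TCP, still above the tabs. I'll go down in small steps, watching the force and the pictures.

Request:
send_rows([
  [[0, 0, 0, 0, 0, 0.004, 0.15], [0, 0, 0, 0, 0, 0.004, 0.15], [0, 0, 0, 0, 0, 0.004, 0.15], [0, 0, 0, 0, 0, 0.002, 0.15], [0, 0, 0, 0, 0, 0, 0.15]],
])

```text
t: 4.25
tcp_pos: [527.7, 238.5, 134.5]
orientation: [0.002, 0.258, 0.966, 0.002]
wrist_force: [0.2, 0.3, 0.3]
width: 0.854
```

```bash
python3 d.py 526 238 120; python3 - <<'E'
from h import *
im=camera("wrist");cv2.imwrite("pics/w4.png",im[:,:,::-1])
im=camera("side");cv2.imwrite("pics/s4.png",cv2.resize(im[80:180,250:370],None,fx=6,fy=6,interpolation=cv2.INTER_CUBIC)[:,:,::-1])
E
```

```text
t 4.25 pos [527.68 238.5  134.5 ] yaw_y 60.08 z [ 0.0052  0.0024 -1.    ] F [0.22 0.26 0.25] Ftool [-0.06  0.34 -0.25] M [ 0.001  0.013 -0.019] w 0.8538 72.6
delta [ 1.25 -1.34 14.49] q [ 0.3   0.44 -0.25  0.88  0.    0.82]
```

View pics/w4.png

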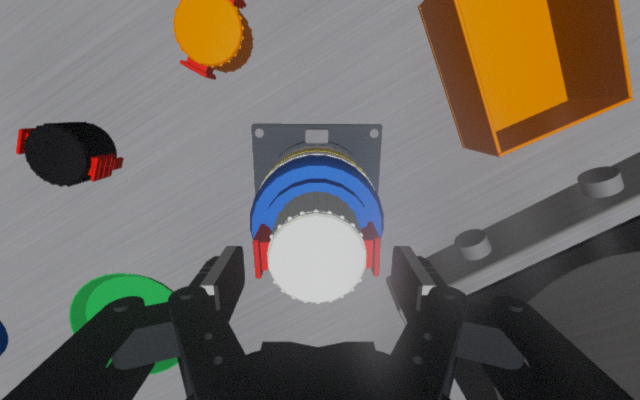

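View pics/s4.png

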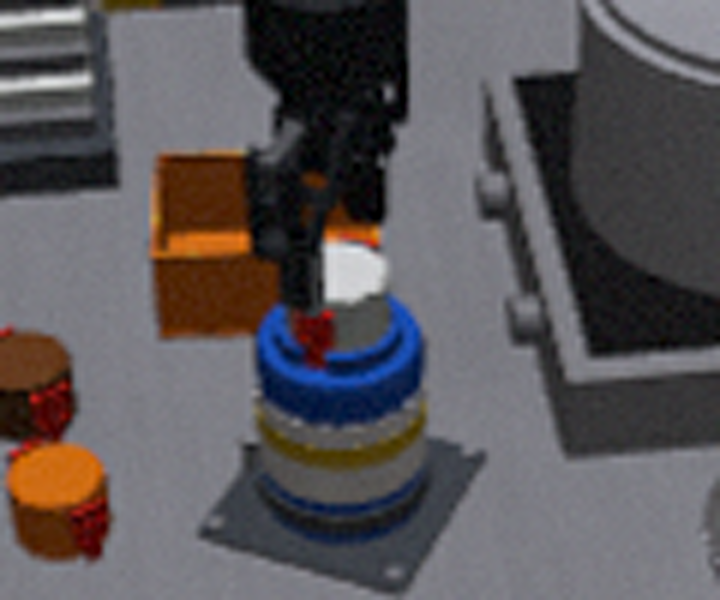

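Request:
send_rows([
  [[0, 0, 0, 0, 0, 0.004, 0.15], [0, 0, 0, 0, 0, 0.004, 0.15], [0, 0, 0, 0, 0, 0.004, 0.15], [0, 0, 0, 0, 0, 0.003, 0.15], [0, 0, 0, 0, 0, 0.002, 0.15], [0, 0, 0, 0, 0, 0, 0.15]],
])

```text
t: 4.95
tcp_pos: [528.0, 238.6, 116.4]
orientation: [0.002, 0.258, 0.966, 0.002]
wrist_force: [-0.3, 0.3, 0.2]
width: 0.846
```

```bash
python3 d.py 526 238 115; python3 - <<'E'
from h import *
im=camera("wrist");cv2.imwrite("pics/w5.png",im[:,:,::-1])
cv2.imwrite("pics/w5c.png",cv2.resize(im[200:320,220:420],None,fx=4,fy=4,interpolation=cv2.INTER_CUBIC)[:,:,::-1])
im=camera("side");cv2.imwrite("pics/s5.png",cv2.resize(im[80:180,250:370],None,fx=6,fy=6,interpolation=cv2.INTER_CUBIC)[:,:,::-1])
E
```

```text
t 4.95 pos [528.03 238.64 116.37] yaw_y 60.08 z [ 0.0058  0.0026 -1.    ] F [-0.32  0.28  0.22] Ftool [ 0.41  0.09 -0.22] M [0.023 0.009 0.042] w 0.8463 71.9
delta [ 1.44 -1.57  1.36] q [ 0.3   0.46 -0.27  0.84  0.    0.82]
```

View pics/w5c.png

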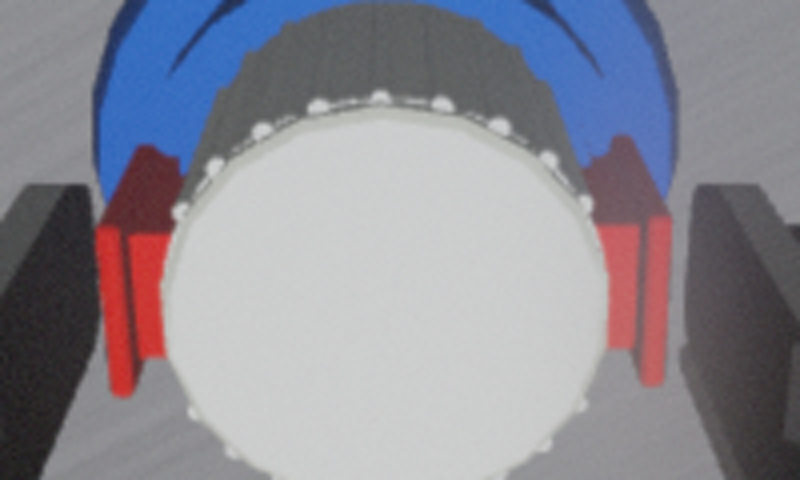

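View pics/s5.png

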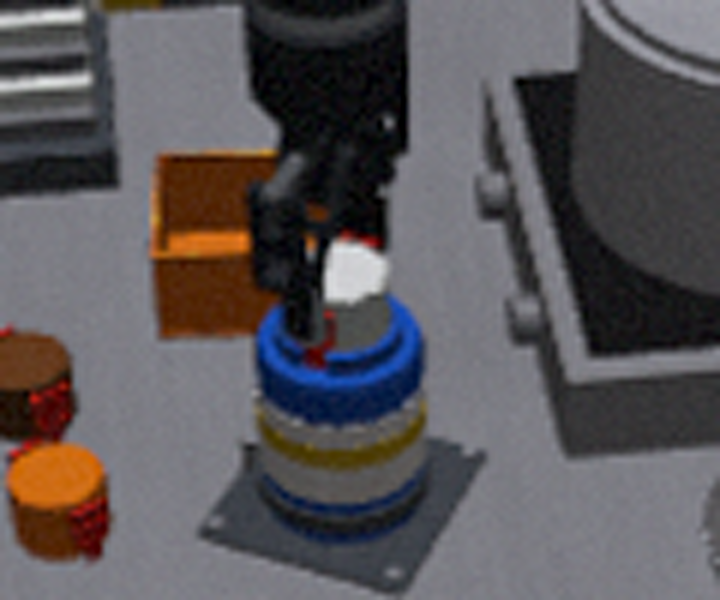

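```bash
python3 - <<'E'
from h import *
m=camera_model("wrist");K,M=m["camera_matrix"],m["mount"]
def at(uv,z):return onz(K,M,uv,z).round(1)
print("tab top R outer corners",at((220+668/4,200+215/4),-34.6),at((220+660/4,200+385/4),-34.6))
print("tab top L",at((220+97/4,200+228/4),-34.6),at((220+115/4,200+395/4),-34.6))
for z in(-15,-20,-25,-30):print(z,"pad tip R",at((220+693/4,200+187/4),z),at((220+684/4,200+350/4),z),"L",at((220+90/4,200+187/4),z),at((220+98/4,200+330/4),z))
print("cap c",at((220+385/4,200+302/4),-36.6))
E
```

```text
tab top R outer corners [ 11.3  29.3 -34.6] [-10.2  29.8 -34.6]
tab top L [  9.7 -33.7 -34.6] [-11.6 -33.1 -34.6]
-15 pad tip R [  5.4  37.1 -15. ] [-18.2  37.6 -15. ] L [  5.4 -39.4 -15. ] [-15.2 -39.8 -15. ]
-20 pad tip R [  7.8  35.8 -20. ] [-15.   36.2 -20. ] L [  7.7 -38.1 -20. ] [-12.1 -38.4 -20. ]
-25 pad tip R [ 10.2  34.4 -25. ] [-11.8  34.9 -25. ] L [ 10.1 -36.7 -25. ] [ -9.  -37.1 -25. ]
-30 pad tip R [ 12.5  33.  -30. ] [ -8.6  33.5 -30. ] L [ 12.5 -35.4 -30. ] [ -5.9 -35.7 -30. ]
cap c [  1.7  -1.9 -36.6]
```

Request:
send_rows([
  [[0, 0, -1, 0, -0.0005, 0.003, 0.2], [0, 0, 0, 0, 0, 0, 0.22], [0, 0, 0, 0, 0, 0, 0.25], [0, 0, 0, 0, 0, 0, 0.27], [0, 0, 0, 0, 0, 0, 0.27]],
])

```text
t: 5.55
tcp_pos: [528.4, 238.3, 114.2]
orientation: [0.003, 0.249, 0.969, 0.002]
wrist_force: [-0.8, -0.8, -1.2]
width: 0.73
```

```bash
python3 d.py 526 238 115
```

```text
t 5.55 pos [528.37 238.33 114.23] yaw_y 61.17 z [ 0.0074  0.003  -1.    ] F [-0.78 -0.76 -1.2 ] Ftool [ 0.32 -1.05  1.19] M [ 0.036 -0.03  -0.052] w 0.7303 62.1
delta [ 1.92 -1.42 -0.79] q [ 0.3   0.46 -0.27  0.83  0.    0.8 ]
```

Request:
send_rows([
  [[0, 0, 0, 0, -0.0002, 0, 0.3], [0, 0, 0, 0, 0, 0, 0.32], [0, 0, 0, 0, 0, 0, 0.32]],
])

```text
t: 5.85
tcp_pos: [528.5, 238.5, 115.0]
orientation: [0.004, 0.249, 0.969, 0.003]
wrist_force: [0.1, 0.1, 1.5]
width: 0.681
```

```bash
python3 d.py 526 238 115;python3 d.py 526 238 115;  python3 - <<'E'
from h import *
im=camera("wrist")
cv2.imwrite("pics/w6c.png",cv2.resize(im[200:320,220:420],None,fx=4,fy=4,interpolation=cv2.INTER_CUBIC)[:,:,::-1])
E
python3 d.py 526 238 115
```

```text
t 5.85 pos [528.48 238.46 114.96] yaw_y 61.18 z [ 0.0082  0.0037 -1.    ] F [0.06 0.08 1.45] Ftool [-0.02  0.11 -1.45] M [-0.032  0.121 -0.012] w 0.6814 57.9
delta [ 1.95 -1.6  -0.07] q [ 0.3   0.46 -0.27  0.83  0.    0.8 ]
t 5.85 pos [528.48 238.46 114.96] yaw_y 61.18 z [ 0.0082  0.0037 -1.    ] F [0.06 0.08 1.45] Ftool [-0.02  0.11 -1.45] M [-0.032  0.121 -0.012] w 0.6814 57.9
delta [ 1.95 -1.6  -0.07] q [ 0.3   0.46 -0.27  0.83  0.    0.8 ]
t 5.9 pos [528.45 238.44 114.89] yaw_y 61.18 z [ 0.0081  0.0037 -1.    ] F [-0.12  0.06  2.09] Ftool [ 0.12  0.01 -2.09] M [-0.051  0.106 -0.05 ] w 0.6822 58.0
delta [ 1.93 -1.56 -0.13] q [ 0.3   0.46 -0.27  0.83  0.    0.8 ]
```

View pics/w6c.png

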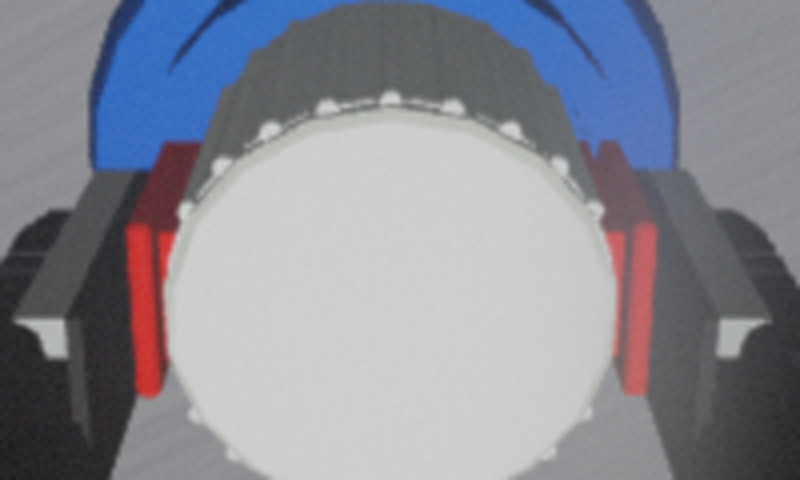

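Request:
send_rows([
  [[0.2, 0.15, 0, 0, 0, 0, 0.35], [0.2, 0.15, 0, 0, 0, 0, 0.38], [0, 0, 0, 0, 0, 0, 0.395], [0, 0, 0, 0, 0, 0, 0.395]],
])

```text
t: 6.3
tcp_pos: [528.3, 238.3, 115.9]
orientation: [-0.0, 0.249, 0.969, -0.0]
wrist_force: [0.0, 0.5, 1.9]
width: 0.608
```

```bash
python3 d.py 526 238 115
```

```text
t 6.3 pos [528.28 238.27 115.88] yaw_y 61.18 z [-3.e-04 -6.e-04 -1.e+00] F [0.01 0.5  1.94] Ftool [ 0.23  0.44 -1.94] M [0.036 0.181 0.025] w 0.608 51.7
delta [ 1.87 -1.34  0.88] q [ 0.3   0.47 -0.26  0.85 -0.    0.8 ]
```

Request:
send_rows([
  [[0, 0, -2, 0, 0, 0, 0.4], [0, 0, -2, 0, 0, 0, 0.4], [0, 0, -2, 0, 0, 0, 0.4], [0, 0, 0, 0, 0, 0, 0.4]],
])

```text
t: 6.7
tcp_pos: [529.0, 238.2, 116.0]
orientation: [0.0, 0.196, 0.981, -0.0]
wrist_force: [-2.2, -0.7, 4.2]
width: 0.603
```

```bash
python3 d.py 528.3 238.3 115.9;python3 - <<'E'
from h import *
im=camera("wrist")
cv2.imwrite("pics/w7c.png",cv2.resize(im[200:320,220:420],None,fx=4,fy=4,interpolation=cv2.INTER_CUBIC)[:,:,::-1])
E
```

```text
t 6.7 pos [529.   238.19 115.98] yaw_y 67.37 z [ 7.e-04 -7.e-04 -1.e+00] F [-2.22 -0.65  4.19] Ftool [ 1.79 -1.46 -4.19] M [-0.067  0.288  0.028] w 0.6031 51.3
delta [ 0.69 -0.16  0.08] q [ 0.3   0.47 -0.26  0.85 -0.    0.69]
```

View pics/w7c.png

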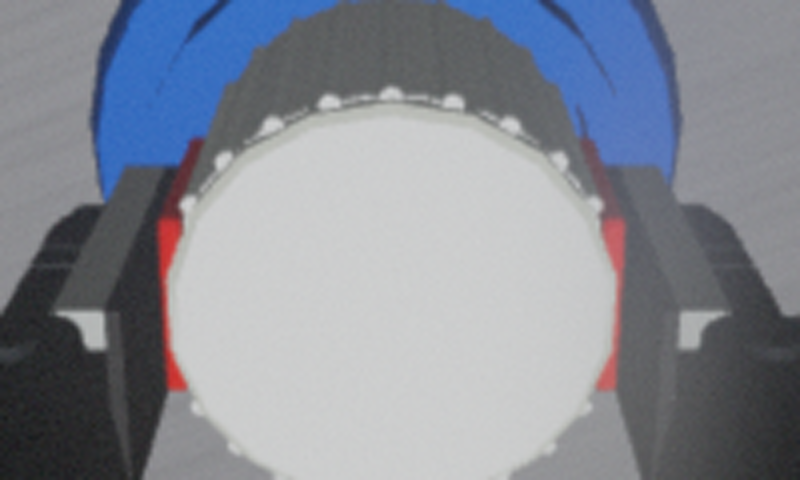

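Request:
send_rows([
  [[0, 0, -2, 0.0004, -0.0001, -0.0002, 0.4], [0, 0, -2, 0.0001, 0, -0.0001, 0.4], [0, 0, -2, 0, 0, 0, 0.4], [0, 0, -2, 0, 0, 0, 0.4], [0, 0, 0, 0, 0, 0, 0.4]],
])

```text
t: 7.25
tcp_pos: [529.1, 238.5, 116.0]
orientation: [0.001, 0.127, 0.992, -0.0]
wrist_force: [-1.9, -0.6, 3.3]
width: 0.601
```

```bash
python3 d.py 528.5 238.3 116.2
```

```text
t 7.25 pos [529.05 238.46 115.98] yaw_y 75.41 z [ 1.4e-03 -3.0e-04 -1.0e+00] F [-1.87 -0.57  3.25] Ftool [ 1.66 -1.02 -3.25] M [-0.129  0.227  0.084] w 0.6005 51.0
delta [ 0.49 -0.3  -0.22] q [ 0.3   0.47 -0.26  0.84 -0.    0.55]
```

Request:
send_rows([
  [[0, 0, -2, 0.0003, -0.0002, -0.0002, 0.4], [0, 0, -2, 0.0001, 0, -0.0001, 0.4], [0, 0, 0, 0, 0, 0, 0.4]],
])

```text
t: 7.55
tcp_pos: [528.9, 238.4, 115.9]
orientation: [0.001, 0.093, 0.996, -0.0]
wrist_force: [-2.0, 0.5, 4.2]
width: 0.602
```

```bash
python3 d.py 528.5 238.3 116.2
```

```text
t 7.55 pos [528.92 238.41 115.95] yaw_y 79.32 z [ 1.8e-03 -2.0e-04 -1.0e+00] F [-2.04  0.53  4.16] Ftool [ 2.09  0.14 -4.16] M [-0.078  0.293  0.   ] w 0.6023 51.2
delta [ 0.39 -0.19 -0.25] q [ 0.3   0.47 -0.26  0.84 -0.    0.48]
```

Request:
send_rows([
  [[0, 0, -2, 0.0003, -0.0002, -0.0002, 0.4], [0, 0, -2, 0.0001, 0, -0.0001, 0.4], [0, 0, 0, 0, 0, 0, 0.4]],
])

```text
t: 7.85
tcp_pos: [528.8, 238.3, 116.0]
orientation: [0.001, 0.059, 0.998, 0.0]
wrist_force: [-1.7, -0.4, 4.3]
width: 0.604
```

```bash
python3 d.py 528.5 238.3 116.2
```

```text
t 7.85 pos [528.81 238.33 115.96] yaw_y 83.18 z [ 2.2e-03 -1.0e-04 -1.0e+00] F [-1.7  -0.4   4.32] Ftool [ 1.63 -0.6  -4.32] M [-0.061  0.306  0.027] w 0.6041 51.3
delta [ 0.3  -0.07 -0.24] q [ 0.3   0.46 -0.26  0.84 -0.    0.42]
```

Request:
send_rows([
  [[0, 0.1, -2, 0.0003, 0, -0.0004, 0.4], [0, 0, -2, 0.0001, 0, -0.0001, 0.4], [0, 0, 0, 0, 0, 0, 0.4]],
])

```text
t: 8.15
tcp_pos: [528.5, 238.3, 116.0]
orientation: [0.0, 0.026, 1.0, -0.0]
wrist_force: [-0.4, -0.8, 3.0]
width: 0.605
```

```bash
python3 d.py 528.5 238.3 116.2
```

```text
t 8.15 pos [528.51 238.28 115.97] yaw_y 87.0 z [ 4.e-04 -3.e-04 -1.e+00] F [-0.37 -0.77  3.02] Ftool [ 0.33 -0.79 -3.02] M [0.011 0.243 0.031] w 0.605 51.4
delta [ 0.02  0.02 -0.23] q [ 0.3   0.47 -0.26  0.85 -0.    0.35]
```

Request:
send_rows([
  [[0, 0, -2, 0.0003, 0, -0.0002, 0.4], [0, 0, -2, 0.0001, 0, -0.0001, 0.4], [0, 0, 0, 0, 0, 0, 0.4]],
])

```text
t: 8.45
tcp_pos: [528.5, 238.1, 116.0]
orientation: [0.0, -0.007, 1.0, -0.0]
wrist_force: [-0.9, -0.8, 2.9]
width: 0.599
```

```bash
python3 d.py 528.5 238.3 116.2
```

```text
t 8.45 pos [528.5  238.14 115.97] yaw_y 90.79 z [ 9.e-04 -6.e-04 -1.e+00] F [-0.91 -0.84  2.94] Ftool [ 0.92 -0.83 -2.94] M [0.008 0.175 0.099] w 0.5992 50.9
delta [-0.    0.16 -0.23] q [ 0.3   0.46 -0.26  0.85 -0.    0.28]
```

Request:
send_rows([
  [[0, 0, -2, 0.0002, 0, -0.0002, 0.4], [0, 0, -2, 0.0001, 0, -0.0001, 0.4], [0, 0, 0, 0, 0, 0, 0.4]],
])

```text
t: 8.75
tcp_pos: [528.5, 238.1, 116.0]
orientation: [0.001, -0.04, 0.999, -0.0]
wrist_force: [-0.4, -0.3, 3.2]
width: 0.6
```

```bash
python3 d.py 528.5 238.3 116.2
```

```text
t 8.75 pos [528.52 238.08 115.96] yaw_y 94.56 z [ 1.3e-03 -7.0e-04 -1.0e+00] F [-0.42 -0.32  3.2 ] Ftool [ 0.44 -0.29 -3.2 ] M [0.013 0.137 0.054] w 0.6001 51.0
delta [ 0.01  0.22 -0.24] q [ 0.3   0.46 -0.26  0.84 -0.    0.22]
```

Request:
send_rows([
  [[0, 0, -2, 0.0001, 0.0001, -0.0002, 0.4], [0, 0, -2, 0.0001, 0, -0.0001, 0.4], [0, 0, 0, 0, 0, 0, 0.4]],
])

```text
t: 9.05
tcp_pos: [528.5, 238.1, 116.0]
orientation: [0.001, -0.073, 0.997, -0.0]
wrist_force: [-0.0, -0.3, 3.1]
width: 0.6
```

```bash
python3 d.py 528.5 238.3 116.2;python3 - <<'E'
from h import *
im=camera("wrist")
cv2.imwrite("pics/w8c.png",cv2.resize(im[120:320,190:450],None,fx=3,fy=3,interpolation=cv2.INTER_CUBIC)[:,:,::-1])
E
```

```text
t 9.05 pos [528.53 238.12 116.  ] yaw_y 98.33 z [ 1.5e-03 -8.0e-04 -1.0e+00] F [-0.   -0.33  3.12] Ftool [ 0.05 -0.33 -3.12] M [-0.048  0.063  0.021] w 0.6004 51.0
delta [ 0.    0.18 -0.2 ] q [ 0.3   0.46 -0.26  0.84 -0.    0.15]
```

View pics/w8c.png

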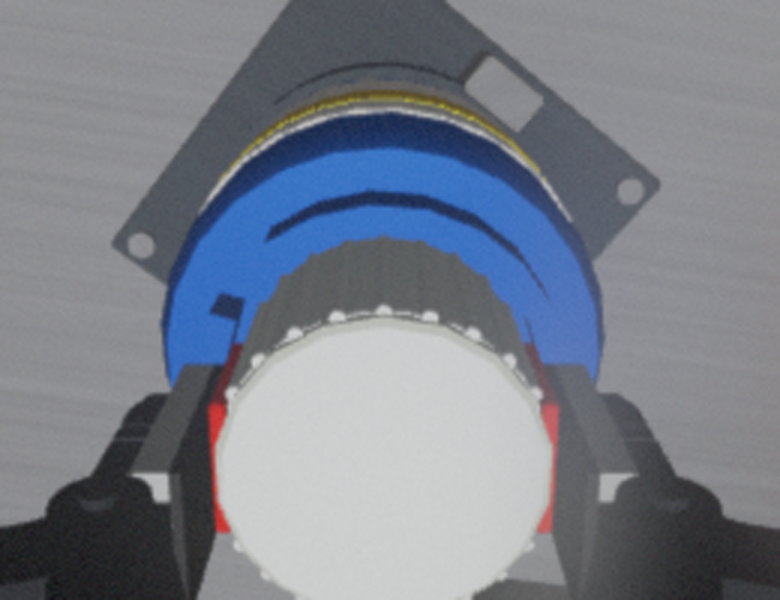

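The cap is turning with the fingers: the tabs stay flat against the pads, and the empty collar notch shows at (225,305) in the crop. It has turned 37° so far.

Request:
send_rows([
  [[0, 0, -2, 0, 0.0001, -0.0002, 0.4], [0, 0, -2, 0, 0, -0.0001, 0.4], [0, 0, 0, 0, 0, 0, 0.4]],
])

```text
t: 9.4
tcp_pos: [528.5, 238.2, 116.0]
orientation: [0.001, -0.106, 0.994, -0.001]
wrist_force: [-0.1, -0.3, 1.7]
width: 0.602
```

```bash
python3 d.py 528.5 238.3 116.2
```

```text
t 9.4 pos [528.55 238.18 115.99] yaw_y 102.13 z [ 1.4e-03 -9.0e-04 -1.0e+00] F [-0.07 -0.28  1.66] Ftool [ 0.13 -0.26 -1.66] M [0.023 0.001 0.061] w 0.6023 51.2
delta [ 0.02  0.13 -0.21] q [ 0.3   0.46 -0.26  0.84 -0.    0.09]
```

Request:
send_rows([
  [[0, 0, -2, 0, 0.0001, -0.0002, 0.4], [0, 0, -2, 0, 0, -0.0001, 0.4], [0, 0, 0, 0, 0, 0, 0.4]],
])

```text
t: 9.7
tcp_pos: [528.5, 238.2, 116.0]
orientation: [0.001, -0.139, 0.99, -0.001]
wrist_force: [-0.6, 0.1, 2.4]
width: 0.601
```

```bash
python3 d.py 528.5 238.3 116.2
```

```text
t 9.7 pos [528.51 238.18 116.  ] yaw_y 105.93 z [ 0.0012 -0.0011 -1.    ] F [-0.55  0.08  2.36] Ftool [ 0.51  0.23 -2.36] M [-0.038  0.057  0.04 ] w 0.6009 51.1
delta [-0.03  0.12 -0.2 ] q [ 0.3   0.46 -0.26  0.85 -0.    0.02]
```

Request:
send_rows([
  [[0, 0, -2, 0, 0.0001, -0.0001, 0.4], [0, 0, -2, 0, 0, -0.0001, 0.4], [0, 0, 0, 0, 0, 0, 0.4]],
])

```text
t: 10.0
tcp_pos: [528.5, 238.2, 116.0]
orientation: [0.0, -0.171, 0.985, -0.001]
wrist_force: [0.1, -0.7, 1.8]
width: 0.603
```

```bash
python3 d.py 528.5 238.3 116.2
```

```text
t 10.0 pos [528.54 238.23 115.98] yaw_y 109.71 z [ 0.0012 -0.0013 -1.    ] F [ 0.08 -0.69  1.85] Ftool [ 0.15 -0.68 -1.85] M [-0.004 -0.021 -0.027] w 0.6033 51.3
delta [ 0.02  0.08 -0.22] q [ 0.3   0.46 -0.26  0.85 -0.   -0.05]
```

Request:
send_rows([
  [[0, 0, -2, 0, 0.0001, -0.0001, 0.4], [0, 0, -2, 0, 0, -0.0001, 0.4], [0, 0, 0, 0, 0, 0, 0.4]],
])

```text
t: 10.3
tcp_pos: [528.5, 238.4, 116.0]
orientation: [0.0, -0.203, 0.979, -0.001]
wrist_force: [0.3, -1.0, 1.6]
width: 0.602
```

```bash
python3 d.py 528.5 238.3 116.2
```

```text
t 10.3 pos [528.48 238.36 116.01] yaw_y 113.48 z [ 0.0011 -0.0011 -1.    ] F [ 0.3  -0.96  1.64] Ftool [ 0.11 -1.   -1.64] M [0.041 0.011 0.01 ] w 0.602 51.2
delta [ 0.01 -0.07 -0.19] q [ 0.3   0.46 -0.26  0.85 -0.   -0.11]
```

Request:
send_rows([
  [[0, 0, -2, 0, 0, -0.0001, 0.4], [0, 0, -2, 0, -0.0001, -0.0001, 0.4], [0, 0, 0, 0, 0, 0, 0.4]],
])

```text
t: 10.6
tcp_pos: [528.4, 238.4, 116.0]
orientation: [0.0, -0.235, 0.972, -0.0]
wrist_force: [0.1, -0.9, 0.3]
width: 0.602
```

```bash
python3 d.py 528.5 238.3 116.2
```

```text
t 10.6 pos [528.4  238.4  116.01] yaw_y 117.15 z [ 7.e-04 -7.e-04 -1.e+00] F [ 0.14 -0.95  0.32] Ftool [ 0.3  -0.91 -0.32] M [ 0.025 -0.03  -0.278] w 0.6016 51.1
delta [-0.05 -0.14 -0.19] q [ 0.3   0.47 -0.26  0.85 -0.   -0.18]
```

Request:
send_rows([
  [[0, 0, -2, 0, 0, -0.0001, 0.4], [0, 0, -2, 0, 0, -0.0001, 0.4], [0, 0, 0, 0, 0, 0, 0.4]],
])

```text
t: 10.9
tcp_pos: [528.3, 238.5, 116.0]
orientation: [0.0, -0.265, 0.964, -0.0]
wrist_force: [-0.7, 0.0, 2.0]
width: 0.606
```

```bash
python3 d.py 528.5 238.3 116.2
```

```text
t 10.9 pos [528.32 238.48 116.01] yaw_y 120.79 z [ 4.e-04 -3.e-04 -1.e+00] F [-0.7   0.01  1.96] Ftool [ 0.6   0.37 -1.96] M [ 0.069  0.014 -0.409] w 0.6063 51.5
delta [-0.06 -0.25 -0.19] q [ 0.3   0.47 -0.26  0.85 -0.   -0.24]
```

The sprung stop showed as Mz −0.28 at about 56° and −0.41 at 60°. I back off a little and lift gently.

Request:
send_rows([
  [[0, 0, 2, 0, -0.0002, 0, 0.4], [0, 0, 2, 0, 0, 0, 0.4], [0, 0, 0, 0, 0, -0.0005, 0.4], [0, 0, 0, 0, 0, -0.001, 0.4]],
])

```text
t: 11.3
tcp_pos: [528.1, 238.3, 116.5]
orientation: [-0.0, -0.227, 0.974, -0.0]
wrist_force: [1.9, 0.8, -7.1]
width: 0.604
```

```bash
python3 d.py 528.4 238.3 116.2
```

```text
t 11.3 pos [528.14 238.29 116.51] yaw_y 116.21 z [-6.e-04 -2.e-04 -1.e+00] F [ 1.95  0.8  -7.14] Ftool [-2.1  -0.15  7.14] M [ 0.213 -0.511 -0.189] w 0.6038 51.3
delta [-0.24 -0.1   0.31] q [ 0.3   0.46 -0.26  0.85 -0.   -0.16]
```

Request:
send_rows([
  [[0, 0, 0, 0, 0, -0.0015, 0.4], [0, 0, 0, 0, 0, -0.0015, 0.4]],
])

```text
t: 11.5
tcp_pos: [527.8, 238.0, 118.2]
orientation: [-0.001, -0.227, 0.974, -0.0]
wrist_force: [2.0, 0.5, -6.7]
width: 0.602
```

```bash
python3 d.py 528.4 238.3 116.2
```

```text
t 11.5 pos [527.83 238.04 118.23] yaw_y 116.18 z [-2.e-03 -9.e-04 -1.e+00] F [ 2.04  0.47 -6.72] Ftool [-2.05 -0.48  6.72] M [ 0.127 -0.515 -0.251] w 0.6019 51.2
delta [-0.63 -0.01  2.03] q [ 0.3   0.46 -0.26  0.85 -0.   -0.16]
```

```bash
python3 - <<'E'
from h import *
im=camera("wrist")
cv2.imwrite("pics/w9c.png",cv2.resize(im[120:320,190:450],None,fx=3,fy=3,interpolation=cv2.INTER_CUBIC)[:,:,::-1])
im=camera("side");cv2.imwrite("pics/s9.png",cv2.resize(im[80:180,250:370],None,fx=6,fy=6,interpolation=cv2.INTER_CUBIC)[:,:,::-1])
E
python3 d.py 528.4 238.3 116.2
```

```text
t 11.6 pos [527.86 238.02 118.58] yaw_y 116.19 z [-1.8e-03 -9.0e-04 -1.0e+00] F [ 1.54 -0.14 -5.7 ] Ftool [-1.33 -0.81  5.7 ] M [ 0.049 -0.386 -0.285] w 0.604 51.3
delta [-0.61  0.01  2.38] q [ 0.3   0.46 -0.26  0.85 -0.   -0.16]
```

View pics/w9c.png

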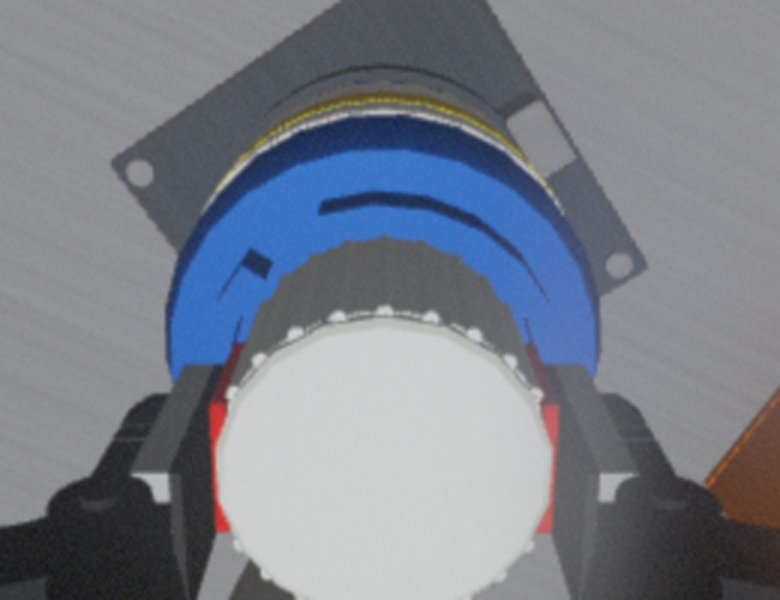

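View pics/s9.png

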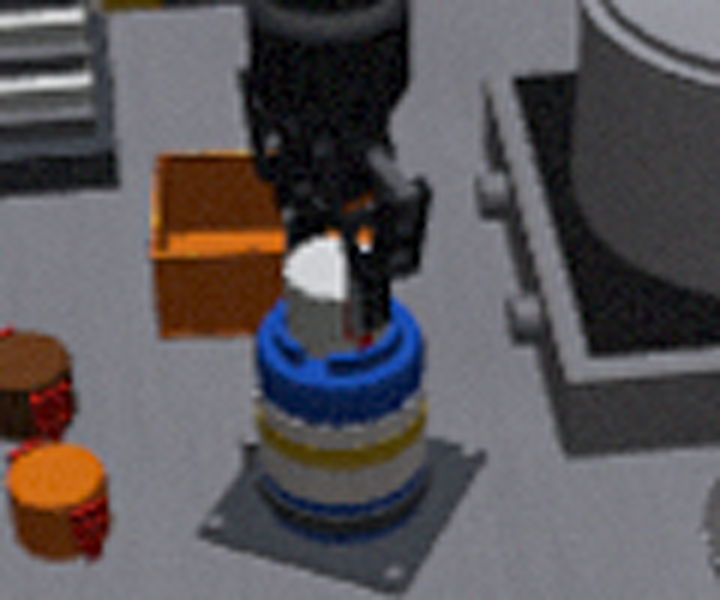

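Request:
send_rows([
  [[0, -0.1, 0, -0.0006, 0, -0.001, 0.4], [0, 0, 0, 0, 0, -0.0015, 0.4], [0, 0, 0, 0, 0, -0.0015, 0.4]],
])

```text
t: 11.9
tcp_pos: [527.5, 237.7, 121.8]
orientation: [-0.001, -0.226, 0.974, -0.0]
wrist_force: [1.7, 0.3, -6.6]
width: 0.599
```

```bash
python3 d.py 528.4 238.3 116.2
```

```text
t 11.9 pos [527.53 237.69 121.8 ] yaw_y 116.17 z [-0.0023 -0.0014 -1.    ] F [ 1.67  0.34 -6.64] Ftool [-1.66 -0.43  6.63] M [ 0.036 -0.443 -0.237] w 0.5988 50.9
delta [-1.07  0.16  5.6 ] q [ 0.3   0.46 -0.25  0.86 -0.   -0.16]
```

Request:
send_rows([
  [[0, -0.15, 0, -0.0008, 0, -0.0005, 0.4], [0, 0, 0, -0.0002, 0, 0, 0.4], [0, 0, 0, 0, 0, 0, 0.4]],
])

```text
t: 12.2
tcp_pos: [527.6, 237.7, 122.6]
orientation: [-0.001, -0.226, 0.974, -0.0]
wrist_force: [1.8, -0.2, -5.8]
width: 0.598
```

```bash
python3 d.py 528.4 238.3 116.2;python3 - <<'E'
from h import *
im=camera("wrist")
cv2.imwrite("pics/w10c.png",cv2.resize(im[120:320,190:450],None,fx=3,fy=3,interpolation=cv2.INTER_CUBIC)[:,:,::-1])
im=camera("side");cv2.imwrite("pics/s10.png",cv2.resize(im[80:180,250:370],None,fx=6,fy=6,interpolation=cv2.INTER_CUBIC)[:,:,::-1])
E
```

```text
t 12.2 pos [527.57 237.66 122.63] yaw_y 116.18 z [-0.0011 -0.0012 -1.    ] F [ 1.81 -0.21 -5.83] Ftool [-1.54 -0.98  5.83] M [-0.091 -0.278 -0.239] w 0.5981 50.8
delta [-1.04  0.22  6.43] q [ 0.3   0.46 -0.25  0.86 -0.   -0.16]
```

View pics/w10c.png

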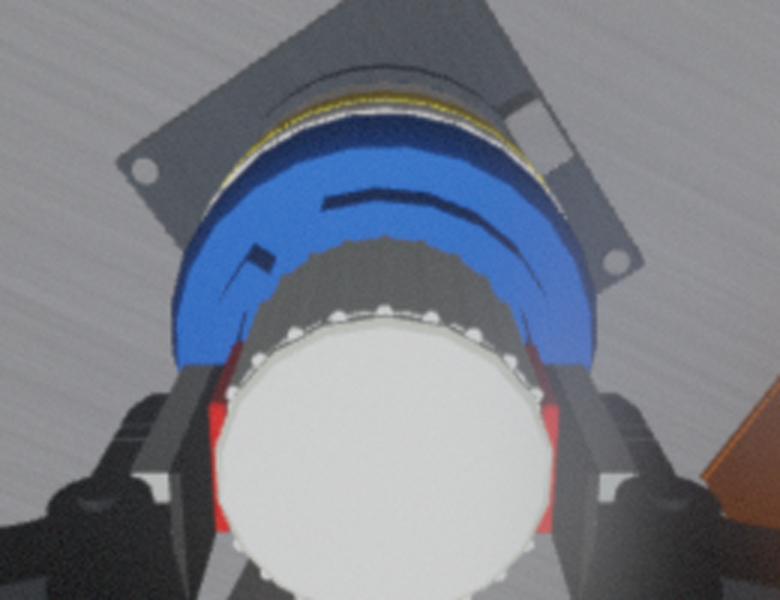

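View pics/s10.png

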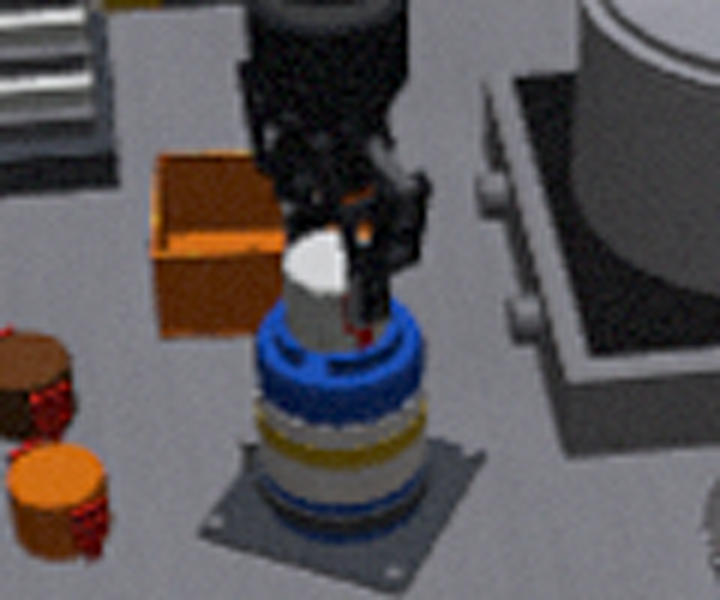

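Request:
send_rows([
  [[0, 0, 1.5, -0.0004, 0, -0.001, 0.4], [0, 0, 1, -0.0002, 0, -0.002, 0.4], [0, 0, 0, 0, 0, -0.003, 0.4], [0, -0.1, 0, 0, 0, -0.003, 0.4]],
])

```text
t: 12.7
tcp_pos: [528.5, 238.7, 133.9]
orientation: [0.001, -0.204, 0.979, 0.0]
wrist_force: [0.2, 0.1, -1.6]
width: 0.604
```

```bash
python3 d.py 528.4 238.3 116.2
```

```text
t 12.7 pos [528.51 238.71 133.89] yaw_y 113.54 z [ 0.0019  0.001  -1.    ] F [ 0.21  0.06 -1.6 ] Ftool [-0.22 -0.03  1.6 ] M [-0.106  0.177 -0.026] w 0.6042 51.4
delta [ 0.31 -0.33 17.69] q [ 0.3   0.45 -0.24  0.88  0.   -0.11]
```

Request:
send_rows([
  [[0, 0, 0, 0, 0, -0.005, 0.4], [0, 0, 0, 0, 0, -0.008, 0.4], [0, 0, 0, 0, 0, -0.01, 0.4], [0, 0, 0, 0, 0, -0.01, 0.4], [0, 0, 0, 0, 0, -0.008, 0.4], [0, 0, 0, 0, 0, -0.004, 0.4], [0, 0, 0, 0, 0, 0, 0.4]],
])

```text
t: 13.4
tcp_pos: [530.1, 239.5, 185.9]
orientation: [0.004, -0.204, 0.979, 0.001]
wrist_force: [0.4, -0.1, -0.7]
width: 0.598
```

```bash
python3 d.py 558 -14.5 180;python3 - <<'E'
from h import *
im=camera("wrist");cv2.imwrite("pics/w11.png",im[:,:,::-1])
im=camera("side");cv2.imwrite("pics/s11.png",cv2.resize(im[60:180,240:400],None,fx=4.5,fy=4.5,interpolation=cv2.INTER_CUBIC)[:,:,::-1])
E
```

```text
t 13.4 pos [530.13 239.46 185.93] yaw_y 113.58 z [ 0.0072  0.0031 -1.    ] F [ 0.45 -0.05 -0.67] Ftool [-0.38 -0.23  0.68] M [ 0.036 -0.025  0.049] w 0.5985 50.9
delta [  76.08 -243.91    5.36] q [ 0.3   0.4  -0.17  0.99  0.   -0.11]
```

View pics/w11.png

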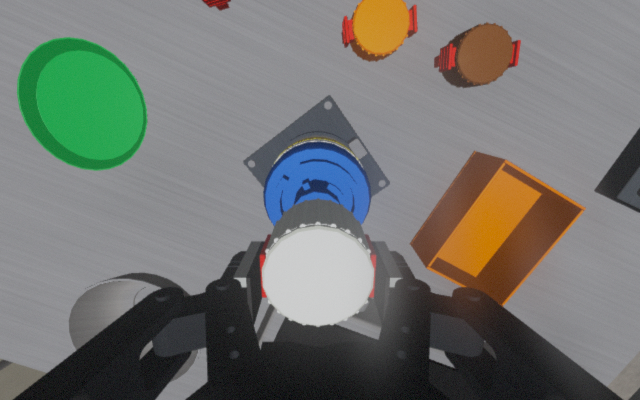

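View pics/s11.png

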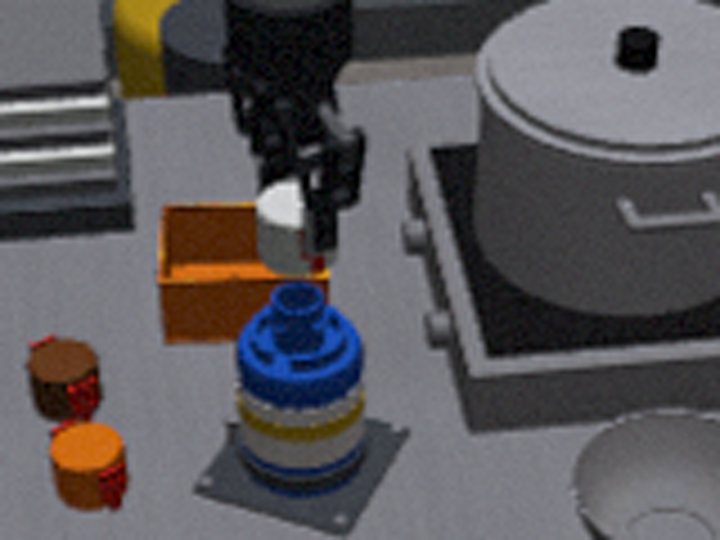

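Request:
send_rows([
  [[0, 0.25, 0, 0.004, -0.012, 0, 0.4], [0, 0.2, 0, 0.008, -0.024, 0, 0.4], [0, 0, 0, 0.01, -0.03, 0, 0.4], [0, 0, 0, 0.01, -0.03, 0, 0.4], [0, 0, 0, 0.01, -0.03, 0, 0.4], [0, 0, 0, 0.01, -0.03, 0, 0.4], [0, 0, 0, 0.009, -0.03, 0, 0.4], [0, 0, 0, 0.007, -0.02, 0, 0.4], [0, 0, 0, 0.003, -0.01, 0, 0.4], [0, 0, 0, 0, 0, 0, 0.4], [0, 0, 0, 0, 0, 0, 0.4]],
])

```text
t: 14.6
tcp_pos: [547.4, -2.0, 179.4]
orientation: [-0.007, -0.204, 0.979, -0.0]
wrist_force: [0.7, 0.4, -0.8]
width: 0.602
```

```bash
python3 d.py 558 -14.5 60; python3 - <<'E'
from h import *
for n in("top","side"):
    camera(n);K,P=model(n)
    for r in masks_of(n,"dish")[:2]:
        ys,xs=np.nonzero(r["mask"]);e=r["extent"];print(n,r["conf"],e,onz(K,P,((e[0]+e[2])/2,(e[1]+e[3])/2),10))
E
```

```text
t 14.6 pos [547.37  -1.98 179.43] yaw_y 113.51 z [-0.0133 -0.0034 -0.9999] F [ 0.74  0.39 -0.8 ] Ftool [-0.85  0.06  0.79] M [-0.004  0.009  0.032] w 0.6023 51.2
delta [ -6.37 -15.98 119.33] q [-0.14  0.36 -0.25  0.98 -0.01 -0.55]
top 0.53 [333.1, 191.5, 346.8, 214.8] [544.86919957 -57.52684618  10.        ]
side 0.77 [303.9, 200.4, 351.4, 236.3] [559.77486646 -15.0743944   10.        ]
```

Request:
send_rows([
  [[0.1, -0.4, 0, -0.003, -0.007, 0.005, 0.4], [0, -0.35, 0, -0.002, -0.006, 0.015, 0.4], [0, 0, 0, -0.001, -0.002, 0.02, 0.4], [0, 0, 0, 0, 0, 0.02, 0.4], [0, 0, 0, 0, 0, 0.02, 0.4], [0, 0, 0, 0, 0, 0.015, 0.4], [0, 0, 0, 0, 0, 0.01, 0.4], [0, 0, 0, 0, 0, 0.005, 0.4], [0, 0, 0, 0, 0, 0, 0.4]],
])

```text
t: 15.7
tcp_pos: [563.4, -10.0, 65.0]
orientation: [0.004, -0.209, 0.978, -0.001]
wrist_force: [1.0, 0.6, -0.6]
width: 0.603
```

```bash
python3 d.py 558 -14.5 7; python3 - <<'E'
from h import *
im=camera("side");cv2.imwrite("pics/s12.png",cv2.resize(im[120:260,250:410],None,fx=4,fy=4,interpolation=cv2.INTER_CUBIC)[:,:,::-1])
s=status.sense();T=tool_T(s);z=T[:3,:3].T@[0,0,-1];print("rot deg",np.degrees([-z[1],z[0]]))
E
```

```text
t 15.7 pos [563.44  -9.98  64.98] yaw_y 114.09 z [ 7.3e-03 -5.0e-04 -1.0e+00] F [ 0.96  0.62 -0.58] Ftool [-1.13  0.17  0.59] M [0.035 0.028 0.   ] w 0.6032 51.3
delta [ 7.19 -1.71 57.94] q [-0.15  0.49 -0.37  0.7   0.   -0.57]
rot deg [-0.21779098  0.3972929 ]
```

View pics/s12.png

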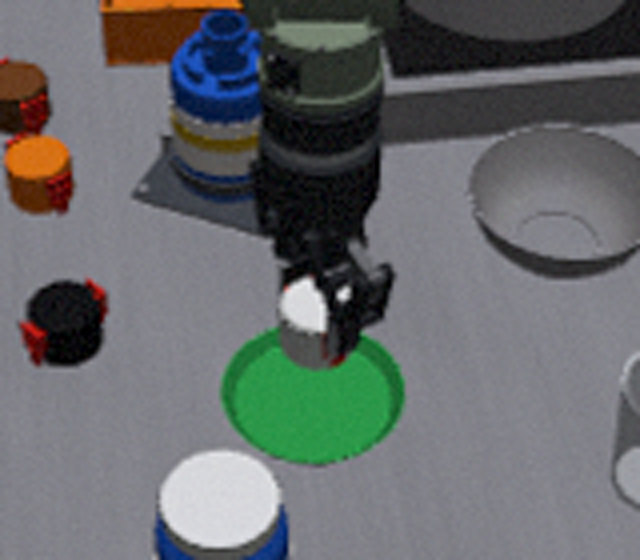

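Request:
send_rows([
  [[-0.1, 0.2, 0, 0.003, -0.001, 0.005, 0.4], [-0.1, 0.2, 0, 0.003, -0.001, 0.012, 0.4], [0, 0, 0, 0.001, 0, 0.012, 0.4], [0, 0, 0, 0, 0, 0.008, 0.4], [0, 0, 0, 0, 0, 0.004, 0.4], [0, 0, 0, 0, 0, 0, 0.4]],
])

```text
t: 16.35
tcp_pos: [559.3, -15.5, 22.5]
orientation: [0.001, -0.209, 0.978, -0.001]
wrist_force: [0.7, 0.1, -0.7]
width: 0.6
```

```bash
python3 d.py 558 -14.5 7; python3 - <<'E'
from h import *
s=status.sense();T=tool_T(s);z=T[:3,:3].T@[0,0,-1];print("rot deg",np.degrees([-z[1],z[0]]))
E
```

```text
t 16.35 pos [559.26 -15.52  22.51] yaw_y 114.09 z [ 2.7e-03 -8.0e-04 -1.0e+00] F [ 0.67  0.06 -0.72] Ftool [-0.64 -0.22  0.72] M [-0.012 -0.004 -0.01 ] w 0.5997 51.0
delta [ 0.76  1.48 15.51] q [-0.16  0.55 -0.41  0.61 -0.   -0.58]
rot deg [-0.10554285  0.12231725]
```

Now down slowly until I feel contact. It is expected near TCP z ≈ 6.

Request:
send_rows([
  [[-0.1, 0.15, 0, 0.0005, 0.001, 0.004, 0.4], [0, 0, 0, 0, 0, 0.004, 0.4], [0, 0, 0, 0, 0, 0.002, 0.4], [0, 0, 0, 0, 0, 0, 0.4]],
])

```text
t: 16.75
tcp_pos: [558.9, -14.7, 12.0]
orientation: [-0.0, -0.209, 0.978, -0.0]
wrist_force: [0.5, 0.6, -1.1]
width: 0.604
```

```bash
python3 d.py 558 -14.5 7
```

```text
t 16.75 pos [558.85 -14.71  11.98] yaw_y 114.1 z [ 1.e-04 -3.e-04 -1.e+00] F [ 0.49  0.6  -1.09] Ftool [-0.69  0.35  1.09] M [-0.012  0.059 -0.005] w 0.6044 51.4
delta [0.69 0.54 4.98] q [-0.16  0.56 -0.42  0.59 -0.   -0.58]
```

Request:
send_rows([
  [[0, 0, 0, 0, 0, 0.001, 0.4], [0, 0, 0, 0, 0, 0.001, 0.4], [0, 0, 0, 0, 0, 0, 0.4]],
])

```text
t: 17.05
tcp_pos: [559.3, -14.7, 10.2]
orientation: [0.0, -0.209, 0.978, -0.0]
wrist_force: [-0.7, -0.4, -0.4]
width: 0.601
```

```bash
python3 d.py 558 -14.5 7
```

```text
t 17.05 pos [559.28 -14.72  10.24] yaw_y 114.11 z [ 1.e-03 -5.e-04 -1.e+00] F [-0.65 -0.39 -0.41] Ftool [ 0.76 -0.09  0.41] M [0.061 0.021 0.015] w 0.6005 51.0
delta [1.08 0.73 3.24] q [-0.16  0.56 -0.42  0.59 -0.   -0.58]
```

Request:
send_rows([
  [[0, 0, 0, 0, 0, 0.001, 0.4], [0, 0, 0, 0, 0, 0.001, 0.4], [0, 0, 0, 0, 0, 0, 0.4]],
])

```text
t: 17.35
tcp_pos: [559.5, -14.7, 8.3]
orientation: [0.001, -0.209, 0.978, -0.0]
wrist_force: [0.2, 0.3, -0.7]
width: 0.606
```

```bash
python3 d.py 558 -14.5 7
```

```text
t 17.35 pos [559.51 -14.74   8.33] yaw_y 114.11 z [ 1.5e-03 -5.0e-04 -1.0e+00] F [ 0.2   0.35 -0.67] Ftool [-0.32  0.23  0.67] M [-0.011 -0.039  0.043] w 0.6059 51.5
delta [1.28 0.84 1.33] q [-0.16  0.57 -0.42  0.58 -0.   -0.58]
```

Request:
send_rows([
  [[0, 0, 0, 0, 0, 0.001, 0.4], [0, 0, 0, 0, 0, 0, 0.4]],
])

```text
t: 17.55
tcp_pos: [559.5, -14.8, 7.3]
orientation: [0.001, -0.209, 0.978, -0.0]
wrist_force: [0.1, 1.0, -1.0]
width: 0.6
```

```bash
python3 d.py 558 -14.5 7
```

```text
t 17.55 pos [559.52 -14.78   7.29] yaw_y 114.1 z [ 1.5e-03 -5.0e-04 -1.0e+00] F [ 0.05  1.02 -1.01] Ftool [-0.46  0.91  1.01] M [ 0.006  0.031 -0.007] w 0.6 51.0
delta [1.27 0.88 0.29] q [-0.16  0.57 -0.42  0.58 -0.   -0.58]
```

Request:
send_rows([
  [[0, 0, 0, 0, 0, 0.0007, 0.4], [0, 0, 0, 0, 0, 0.0005, 0.4], [0, 0, 0, 0, 0, 0, 0.4]],
])

```text
t: 17.85
tcp_pos: [559.6, -14.8, 6.1]
orientation: [0.001, -0.209, 0.978, -0.0]
wrist_force: [1.1, 0.1, -0.2]
width: 0.602
```

```bash
python3 d.py 558 -14.5 7
```

```text
t 17.85 pos [559.6  -14.79   6.07] yaw_y 114.1 z [ 1.7e-03 -6.0e-04 -1.0e+00] F [ 1.08  0.11 -0.2 ] Ftool [-1.03 -0.34  0.2 ] M [0.033 0.046 0.032] w 0.6017 51.1
delta [ 1.34  0.92 -0.93] q [-0.16  0.57 -0.42  0.58 -0.   -0.58]
```

Request:
send_rows([
  [[0, 0, 0, 0, 0, 0.0005, 0.4], [0, 0, 0, 0, 0, 0, 0.4]],
])

```text
t: 18.05
tcp_pos: [559.7, -14.8, 6.1]
orientation: [0.001, -0.209, 0.978, -0.0]
wrist_force: [0.5, -0.0, -0.7]
width: 0.599
```

```bash
python3 d.py 558 -14.5 7
```

```text
t 18.05 pos [559.71 -14.81   6.11] yaw_y 114.1 z [ 1.9e-03 -6.0e-04 -1.0e+00] F [ 0.53 -0.05 -0.7 ] Ftool [-0.47 -0.26  0.7 ] M [-0.001 -0.002  0.016] w 0.5995 51.0
delta [ 1.43  0.98 -0.89] q [-0.16  0.57 -0.42  0.58 -0.   -0.58]
```

Request:
send_rows([
  [[0, 0, 0, 0, 0, 0.0008, 0.4], [0, 0, 0, 0, 0, 0.0004, 0.4], [0, 0, 0, 0, 0, 0, 0.4]],
])

```text
t: 18.35
tcp_pos: [559.8, -14.8, 6.1]
orientation: [0.001, -0.209, 0.978, -0.001]
wrist_force: [-0.5, 0.9, -0.6]
width: 0.602
```

```bash
python3 d.py 558 -14.5 7; python3 - <<'E'
from h import *
im=camera("side");cv2.imwrite("pics/s13.png",cv2.resize(im[150:260,280:380],None,fx=5.4,fy=5.4,interpolation=cv2.INTER_CUBIC)[:,:,::-1])
E
```

```text
t 18.35 pos [559.83 -14.82   6.11] yaw_y 114.11 z [ 2.6e-03 -8.0e-04 -1.0e+00] F [-0.53  0.88 -0.61] Ftool [0.12 1.01 0.61] M [-0.007  0.012  0.015] w 0.6017 51.1
delta [ 1.54  1.04 -0.89] q [-0.16  0.57 -0.42  0.58 -0.   -0.58]
```

View pics/s13.png

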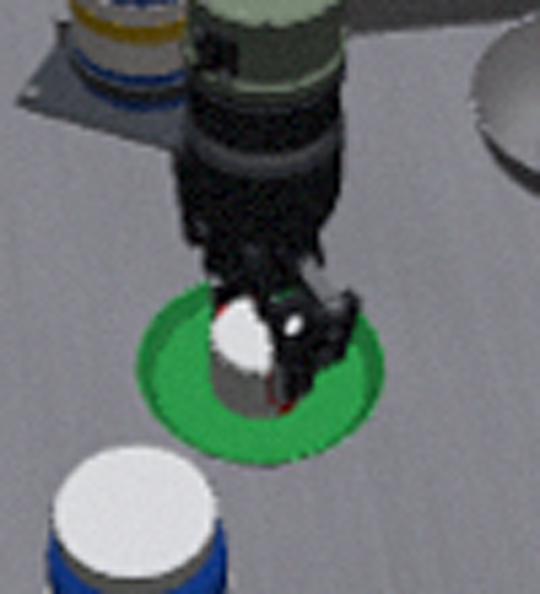

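Request:
send_rows([
  [[0, 0.15, 0, 0, 0, 0.0015, 0.4]],
])

```text
t: 18.5
tcp_pos: [560.0, -14.8, 5.8]
orientation: [0.0, -0.209, 0.978, -0.001]
wrist_force: [-6.3, 1.1, 25.8]
width: 0.597
```

```bash
python3 d.py 558 -14.5 7
```

```text
t 18.5 pos [560.01 -14.83   5.77] yaw_y 114.1 z [ 6.0e-04 -1.9e-03 -1.0e+00] F [-6.26  1.13 25.76] Ftool [  5.25   3.54 -25.77] M [ 0.295  1.58  -0.048] w 0.5973 50.8
delta [ 1.7   1.12 -1.23] q [-0.16  0.57 -0.42  0.58 -0.   -0.58]
```

It has contacted the dish floor. I ease the load off, then open slowly.

Request:
send_rows([
  [[0, 0, 0, 0, 0, -0.0003, 0.4], [0, 0, 0, 0, 0, 0, 0.39]],
])

```text
t: 18.7
tcp_pos: [560.4, -14.9, 6.5]
orientation: [0.0, -0.209, 0.978, -0.001]
wrist_force: [-0.2, -0.7, 0.2]
width: 0.612
```

```bash
python3 d.py 558 -14.5 7
```

```text
t 18.7 pos [560.38 -14.87   6.52] yaw_y 114.1 z [ 0.0014 -0.0021 -1.    ] F [-0.17 -0.73  0.23] Ftool [ 0.46 -0.6  -0.23] M [-0.011  0.027  0.001] w 0.6116 52.0
delta [ 2.02  1.31 -0.49] q [-0.16  0.57 -0.42  0.58 -0.   -0.58]
```

Request:
send_rows([
  [[0, 0, 0, 0, 0, 0, 0.36], [0, 0, 0, 0, 0, 0, 0.33], [0, 0, 0, 0, 0, 0, 0.3], [0, 0, 0, 0, 0, 0, 0.27], [0, 0, 0, 0, 0, 0, 0.24], [0, 0, 0, 0, 0, 0, 0.21], [0, 0, 0, 0, 0, 0, 0.15], [0, 0, 0, 0, 0, 0, 0.1], [0, 0, 0, 0, 0, 0, 0.1]],
])

```text
t: 19.6
tcp_pos: [560.2, -14.9, 5.3]
orientation: [0.0, -0.209, 0.978, -0.001]
wrist_force: [-0.5, -0.0, 0.5]
width: 0.905
```

```bash
python3 d.py 558 -14.5 7; python3 - <<'E'
from h import *
im=camera("wrist");cv2.imwrite("pics/w14.png",im[:,:,::-1])
im=camera("side");cv2.imwrite("pics/s14.png",cv2.resize(im[150:260,280:380],None,fx=5.4,fy=5.4,interpolation=cv2.INTER_CUBIC)[:,:,::-1])
s=status.sense();T=tool_T(s);z=T[:3,:3].T@[0,0,-1];print("rot deg",np.degrees([-z[1],z[0]]))
E
```

```text
t 19.6 pos [560.23 -14.9    5.34] yaw_y 114.1 z [ 5.e-04 -2.e-03 -1.e+00] F [-0.55 -0.02  0.47] Ftool [ 0.51  0.21 -0.47] M [-0.024  0.009 -0.015] w 0.9046 76.9
delta [ 1.87  1.27 -1.66] q [-0.16  0.57 -0.42  0.58 -0.   -0.58]
rot deg [-0.11454589 -0.0201878 ]
```

View pics/w14.png

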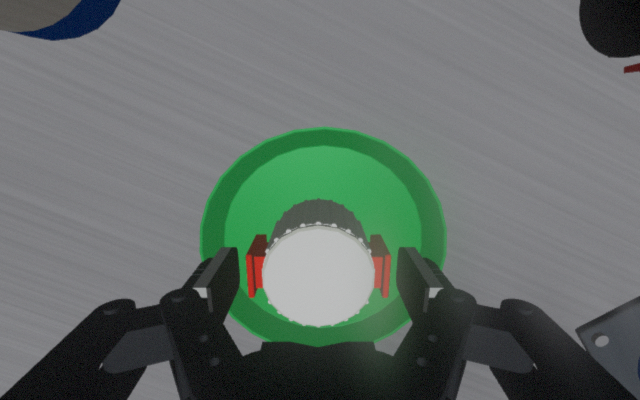

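View pics/s14.png

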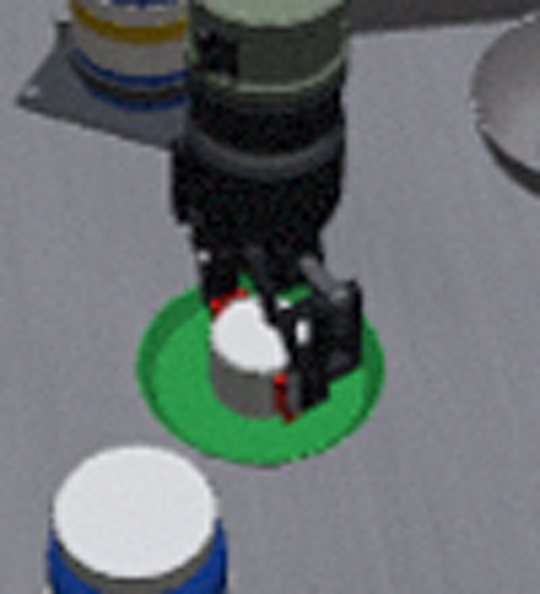

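Both tabs have sprung out and the fingers are clear of the cap, which sits upright in the dish. Opening fully and retreating straight up.

Request:
send_rows([
  [[0, 0, 0, 0, 0, -0.002, 0], [0, 0, 0, 0, 0, -0.005, 0], [0, 0, 0, 0, 0, -0.008, 0], [0, 0, 0, 0, 0, -0.015, 0], [0, 0, 0, 0, 0, -0.025, 0], [0, 0, 0, 0, 0, -0.03, 0], [0, 0, 0, 0, 0, -0.035, 0], [0, 0, 0, 0, 0, -0.035, 0], [0, 0, 0, 0, 0, -0.03, 0], [0, 0, 0, 0, 0, -0.015, 0], [0, 0, 0, 0, 0, 0, 0], [0, 0, 0, 0, 0, 0, 0]],
])

```text
t: 20.9
tcp_pos: [559.5, -14.3, 219.6]
orientation: [0.002, -0.209, 0.978, -0.002]
wrist_force: [-0.0, 0.5, -0.1]
width: 0.998
```

```bash
python3 d.py 558 -14.5 200; python3 - <<'E'
from h import *
a=camera("wrist");b=camera("side");c=camera("top")
cv2.imwrite("pics/w15.png",a[:,:,::-1]);cv2.imwrite("pics/s15.png",b[:,:,::-1])
cv2.imwrite("pics/t15.png",c[:,:,::-1])
E
```

```text
t 20.9 pos [559.48 -14.33 219.57] yaw_y 114.1 z [ 0.004  -0.0025 -1.    ] F [-0.01  0.47 -0.11] Ftool [-0.18  0.43  0.11] M [0.007 0.013 0.086] w 0.9977 84.8
delta [ 1.48  0.53 19.56] q [-0.16  0.34 -0.17  1.06 -0.   -0.58]
```

View pics/w15.png

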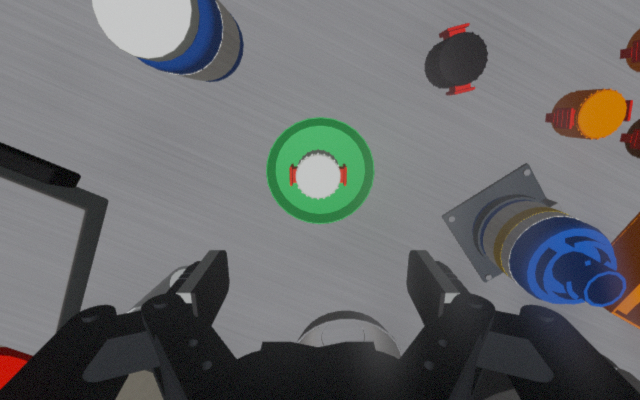

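View pics/s15.png

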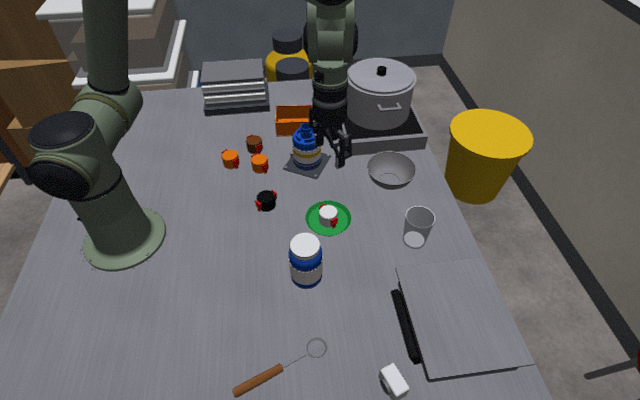

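The wrist view shows the cap upright and flat in the dish at (318,175), with both tabs out. The side view shows the jar open at (307,145), the cap in the dish at (328,216), and the bystanders where they were in the first picture. The robot touches nothing, so I hand the job in.

```bash
python3 - <<'E'
from bench import workorder
print(workorder.close_job())
E
```

```text
the job is handed in; nothing more can be done
None
```

The cap is off the jar and sits right way up, flat and near the centre of the green dish. I handed the job in at about 21 s; no verdict is given.

**What I did:**
- **Squeeze:** I pressed both red tabs in to about 51 mm opening, with sideways force around 0.5 N.
- **Turn:** With the tabs held in, I turned the cap anticlockwise about 60°. The sprung stop appeared at about 56° (0.28 N m) and reached 0.41 N m at 60°, so I backed off 4°.
- **Lift:** The first 6 mm of the lift took about 7 N, from drag against the stop. Turning back 2.5° more brought the pull down to about the cap's weight.
- **Place:** I lowered the cap into the dish, eased off, opened slowly and moved straight up.

**Last checks:** The wrist and side views show the cap upright in the dish with both tabs sprung out. The jar is open in its holder, the bystanders are unmoved, and the arm reads no contact force. I compared the bystanders by eye only, in the side view; I took a final top picture but did not look at it.

**What disagreed or went less well:**
- **Finger length:** The pictures showed the fingertips about 20 mm behind the reported TCP, not 22 mm ahead as stated. I worked from the pictures and the felt force.
- **Contact on the dish:** A 1.5 mm step to confirm contact briefly pressed the cap on the dish floor with about 26 N, more than I meant. I eased it off straight away.

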